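Slide two serving boards out over the edge of the riser

TASK

Push the two beechwood serving boards, the oblong one and the round one, across the steel riser until each sticks out over its far edge by 40 mm, give or take 10 mm, so that the servers can take hold of them from the other side; the oblong board's short end should finish square to the edge. Only slide them with the fingertips: do not lift, tip or drop them, and leave everything else on the riser and counter where it stands.

Things in the scene. Friction and masses are not known exactly. Their poses are not given: they have to be found in the camera images.
- riser_edge (a point): middle of the far top edge of the low stainless steel serving riser, a fixed flat-topped stand on the counter: top 300 mm deep (x) by 500 mm wide (y), 60 mm high, no lip. Its x axis points level out over the edge, away from the robot side; its y axis runs along the edge; z is up. The riser's top is 12 mm thick, with open air beneath and 60 mm down to the counter beyond the edge
- oblong_board: oblong beechwood serving board, 140 mm long (its x, roughly towards the riser's far edge at the start) by 100 mm wide (its y) by 10 mm thick, about 0.1 kg, loose, flat on the riser, on the left or right half. Origin: centre of its underside
- oblong_front (a point): middle of the oblong board's short end nearest the riser's far edge, half-way up its thickness; 70 mm along x and 5 mm up from the board's origin
- round_board: round beechwood serving board, 130 mm across and 10 mm thick, about 0.1 kg, loose, flat on the riser, on the other half. Origin: centre of its underside
- pepper_mill: dark wooden pepper mill, 40 mm across, 68 mm high, on the riser between the boards, near the robot; loose, to be left alone. Origin: its underside, at the centre
- salt_jar: glass salt jar with a steel cap, 40 mm across, 55 mm high, on the riser between the boards, near the far edge; loose, to be left alone. Origin: its underside, at the centre
- bowl: white ceramic bowl, 150 mm across, 65 mm high, on the counter to the left; loose, to be left alone. Origin: its underside, at the centre
- pot_lid: aluminium pot lid with a black knob, 200 mm across, 50 mm high, on the counter to the right; loose, to be left alone. Origin: its underside, at the centre
- spatula: beechwood spatula, about 290 mm long, 10 mm high, lying on the counter to the left, beyond the bowl; loose, to be left alone. Origin: its underside, about mid-length
- spoons: nested steel measuring spoons, about 160 mm long, 20 mm high, on the counter to the right, nearer the robot than the lid; loose, to be left alone. Origin: its underside, about mid-length
There are look-alikes about, which are no part of the job. Leave any black look-alike of the round_board alone.

How it is judged:
By the outcome, as a careful person would: the job done as asked, in the order asked, and still so for the second after the job is handed in, with the robot touching nothing.
It also fails if it takes over 66 s, if anything falls off the work surface, if the arm or the gripper's body presses on something with over 40 N, if the wrist force passes 120 N, or if a joint passes its speed limit or range.

ROBOT

A 6-joint arm with a two-finger parallel gripper is mounted at the origin on the work surface. World frame = base frame: x ahead of the robot, y to its left, z up, the work surface at z = 0. Lengths are in m, angles in rad, forces in N, time in s.
With the tool pointing down it reaches from about 0.325 to 0.925 m from the base axis. Payload 3.1 kg.
Tool frame: the origin (TCP) lies between the finger pads; the fingertips stand 11 mm ahead of it and the grasp point (between the pads) lies 8 mm behind it (robot.tip_extent is the x of the fingertips in the tool frame, in m); x points along the fingers, z is the direction in which the jaws open and shut, and the axes are right-handed (so a half turn about x gives the same grasp; the last joint's range is limited). The gripper opens to 85 mm and grips with 20 to 120 N. Pads are 22 mm wide; open, the fingers measure 114 mm over their backs; the gripper's body (76 mm by 85 mm) begins 54 mm behind the grasp point. The pads swing forward as they close: fully open they stand 13 mm farther back than shut.
Start: joints at [-1.417, 0.217, 1.613, -0, 1.311, -0.112], TCP at [0.164, -0.603, 0.204] pointing down, gripper open.
Joint ranges: [-2.75, 2.75], [-0.78, 2.1], [0.31, 2.55], [-1.13, 4.27], [0.13, 2.63], [-2.58, 2.58]. Speed limits (rad/s): [2.79, 2.79, 3.14, 3.14, 3.14, 3.14].

INTERFACE

Orientations are given as a rotation vector (axis times angle).
In Python, from cell import robot gives the robot as it stands.
- The arm moves only by the shell command python3 -m creep 'ROWS' [FORCE]. ROWS is JSON, a list of rows, each an object of numbers: "tx", "ty", "tz": the shift along the tool's x, y, z in cm; "ax", "ay", "az": the turn, a rotation vector about the tool's x, y, z in rad; "gripper": the opening, from 0 (shut) to 1 (fully open). A call has exactly 5 rows; each row shifts and turns the pose as measured when the row begins, along the tool's axes as they then stand; what a row does not reach is not made up. A row lasts 1/8 s, in which the tool goes at most 62.5 mm and 10.7 degrees, less where a joint would pass 70% of its speed; a pose out of reach is approached as far as the arm can. A call with a gripper value outside its range is refused whole. The fingers move at their own pace and stop on an object; FORCE is the grip in N (left out, the last holds). Time passes only in rows, so rows that do not move let the fingers close, or fill a call up. It gives the time, the measured TCP pose, the force and the opening at its end, in the units of the state.
- robot.sense(): the state, without advancing time (a new reading comes with each control period).
- robot.capture(name): name is "scene" or "side" or "wrist"; returns (picture, depth): 384x512x3 uint8, red, green, blue; 384x512 float32, m along the optical axis (not along the pixel's ray), 0 where there is no reading.
- robot.calibration(name): a dict with "mtx" (3x3 intrinsics, pixels), "extrinsics" (4x4, takes a point from world to camera coordinates). Camera axes: x right, y down, z forward; pixel columns grow to the right and rows downward; lengths in m; the calibration is good to about 2 mm. The wrist camera is an equidistant fisheye: a pixel r from the principal point sees the ray r / f radians off the axis. A picture is of the moment at which its call begins: read the wrist's pose just before it. calibration takes no time and is no camera call; for the wrist camera it gives the pose at the moment of the call.
- robot.close_job(): hands the job in, once; it reports no verdict.
The state is a dict: "time_s": time; "joint_positions": joint angles; "joint_velocities": joint speeds; "tau": joint torques, N m; "ee_pos": TCP position; "ee_rot": TCP orientation; "contact_force": force on the tool from outside, world axes, zero at the start; "ft_torque": the same for the moment, N m; "finger_gap": opening from 0.0 (shut) to 1.0 (fully open).
Only numpy, scipy, OpenCV 4.12 (cv2) and the standard library are available. Lean on these libraries where they do the work, as an engineer would, in place of code of your own. Each camera call takes 0.05 s, during which the arm holds its last target.

## Working session

There is one attempt and no reset: what is moved stays moved. The work goes in short steps, Python scripts to look and compute and a shell command to move; the robot and the scene stay as the last step left them, time stands still between calls to the robot, and variables do not carry over. Pictures are saved under pics/ and viewed, and the job is handed in when it is done.

```bash
ls; mkdir -p pics
python3 - <<'E'
from cell import robot
import cv2
for n in ["scene","side","wrist"]:
    c=robot.calibration(n); p,d=robot.capture(n)
    cv2.imwrite(f"pics/{n}0.png",p[:,:,::-1]); 
    import numpy as np
    np.savez(f"pics/{n}0.npz",p=p,d=d,mtx=c["mtx"],E=c["extrinsics"])
    print(n,c)
print(robot.sense(), robot.tip_extent)
E
```

```text
pics
scene {'mtx': array([[377.14717589,   0.        , 259.70331501],
       [  0.        , 377.14717589, 194.17356132],
       [  0.        ,   0.        ,   1.        ]]), 'extrinsics': array([[ 1.22971984e-01,  9.92409961e-01,  5.99901242e-04,
        -6.39799265e-02],
       [ 5.96089020e-01, -7.33795470e-02, -7.99558205e-01,
        -2.83142169e-01],
       [-7.93445506e-01,  9.86808532e-02, -6.00588310e-01,
         1.66229854e+00],
       [ 0.00000000e+00,  0.00000000e+00,  0.00000000e+00,
         1.00000000e+00]])}
side {'mtx': array([[422.97749654,   0.        , 253.14646938],
       [  0.        , 422.97749654, 186.19917305],
       [  0.        ,   0.        ,   1.        ]]), 'extrinsics': array([[ 0.94959233, -0.31320498, -0.01330589, -0.56863796],
       [-0.21983697, -0.63505424, -0.74052537,  0.15788757],
       [ 0.22348627,  0.70612234, -0.67189667,  1.49902262],
       [ 0.        ,  0.        ,  0.        ,  1.        ]])}
wrist {'mtx': array([[297.31863964,   0.        , 259.6917722 ],
       [  0.        , 297.31863964, 190.38472782],
       [  0.        ,   0.
[... 257 characters left out ...]
  0.        ,  1.        ]])}
{'time_s': 0.15, 'joint_positions': array([-1.41720068e+00,  2.17628670e-01,  1.61461919e+00, -9.36984888e-06,
        1.31129760e+00, -1.12213377e-01]), 'joint_velocities': array([-0.00108009, -0.00290849, -0.00352109,  0.00060713, -0.00101875,
       -0.00060494]), 'tau': array([-8.34420371e-04, -3.97453952e+01, -3.04414845e+01, -2.58180107e-04,
        5.81657150e-03,  1.05178279e-05]), 'ee_pos': array([ 0.16408356, -0.6023492 ,  0.20291062]), 'ee_rot': array([ 1.01251877,  1.32474772, -1.01027758]), 'contact_force': array([-0.14442642, -0.70497165, -0.76630646]), 'ft_torque': array([0.01396985, 0.01652864, 0.02537954]), 'finger_gap': 1.001593323876854} 0.011
```

View pics/scene0.png

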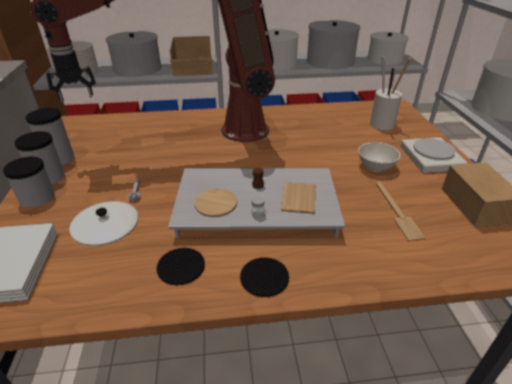

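View pics/side0.png

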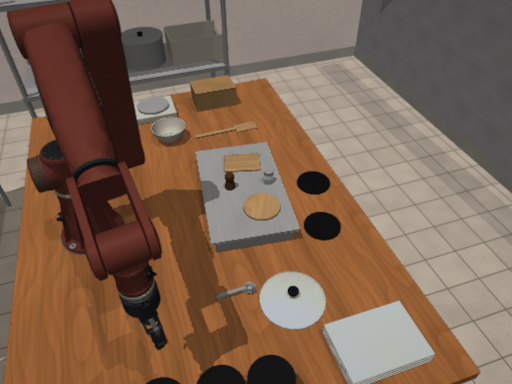

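View pics/wrist0.png

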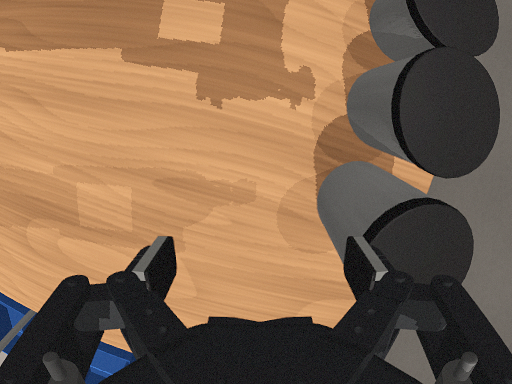

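The scene picture looks back at the robot. The round beech board is at about (216,202), on the robot's right, and the oblong board at (299,197), on its left. The mill is at (258,178) and the jar at (259,206). The two black discs at (181,266) and (265,277) lie on the counter: they're look-alikes, so I'll leave them alone. Next I'll measure.

```bash
cat > h.py <<'E'
import numpy as np, cv2
def load(n):
    z=np.load(f"pics/{n}.npz"); return z["p"],z["d"],z["mtx"],z["E"]
def plane(uv,K,E,h):
    uv=np.atleast_2d(np.asarray(uv,float)); r=np.c_[(uv-K[:2,2])/K[0,0],np.ones(len(uv))]
    R,t=E[:3,:3],E[:3,3]; o=-R.T@t; w=r@R
    return o+w*((h-o[2])/w[:,2])[:,None]
def world(d,K,E):
    v,u=np.mgrid[:d.shape[0],:d.shape[1]]
    c=np.stack([(u-K[0,2])/K[0,0]*d,(v-K[1,2])/K[1,1]*d,d],-1)
    return (c-E[:3,3])@E[:3,:3]
def boards(p,d,K,E,h=.070):
    """wood pixels near riser top height"""
    W=world(d,K,E); hsv=cv2.cvtColor(p,cv2.COLOR_RGB2HSV)
    m=((hsv[...,1]>70)&(hsv[...,0]<30)&(hsv[...,2]>110)&(abs(W[...,2]-.068)<.02)&(d>0)).astype(np.uint8)
    m=cv2.morphologyEx(m,cv2.MORPH_OPEN,np.ones((3,3),np.uint8))
    cs,_=cv2.findContours(m,cv2.RETR_EXTERNAL,cv2.CHAIN_APPROX_NONE)
    out=[]
    for c in cs:
        if cv2.contourArea(c)<200: continue
        P=plane(c[:,0],K,E,h)[:,:2]
        r=cv2.minAreaRect((P*1000).astype(np.float32)); e=cv2.fitEllipse((P*1000).astype(np.float32))
        out.append((c[:,0].mean(0).round(),r,e,W[m>0][:,2].mean(), P))
    return out
E
python3 - <<'E'
from h import *
for n in ["scene0","side0"]:
    p,d,K,E=load(n); W=world(d,K,E)
    print(n)
    for b in boards(p,d,K,E): print(b[0],np.round(b[1][0],1),np.round(b[1][1],1),round(b[1][2],1),"ell",np.round(b[2][0],1),np.round(b[2][1],1),b[3].round(4), "x",b[4][:,0].min().round(4),b[4][:,0].max().round(4))
    hsv=cv2.cvtColor(p,cv2.COLOR_RGB2HSV)
    m=((abs(W[...,2]-.064)<.018)&(d>0)).astype(np.uint8)
    m[:, :]*=(W[...,0]>.25).astype(np.uint8)&(W[...,0]<.9).astype(np.uint8)&(abs(W[...,1])<.5).astype(np.uint8)
    m=cv2.morphologyEx(m,cv2.MORPH_OPEN,np.ones((3,3),np.uint8))
    cs,_=cv2.findContours(m,cv2.RETR_EXTERNAL,cv2.CHAIN_APPROX_NONE)
    c=max(cs,key=cv2.contourArea)
    P=plane(c[:,0],K,E,.06)[:,:2]; r=cv2.minAreaRect((P*1000).astype(np.float32)); print("riser",r,np.round(cv2.boxPoints(r)),"z med",np.median(W[m>0][:,2]))
    cv2.imwrite(f"pics/m_{n}.png",cv2.resize(np.where(m[...,None]>0,p,p//4)[:,:,::-1][120:260,140:380] ,None,fx=3,fy=3))
E
```

```text
scene0
[215. 202.] [ 587.9 -143.6] [125.9 127.3] 83.0 ell [ 587.3 -144. ] [125.4 128.7] 0.0701 x 0.5224 0.6524
[299. 197.] [594.  110.3] [ 96.2 143.1] 76.4 ell [594.9 110.2] [110.4 158.5] 0.0701 x 0.5186 0.6689
riser ((562.3817138671875, -16.477386474609375), (500.52178955078125, 306.9303283691406), 82.98908233642578) [[ 380. -246.]
 [ 684. -284.]
 [ 745.  213.]
 [ 441.  251.]] z med 0.06052083993372912
side0
[261. 206.] [ 583.7 -142. ] [128.9 123.6] 71.0 ell [ 583.6 -141.5] [124.7 127.6] 0.0712 x 0.5193 0.6465
[242. 163.] [590.2 114.5] [101.6 139.4] 74.7 ell [590.  114.7] [105.6 174.2] 0.0712 x 0.5108 0.6665
riser ((553.2498779296875, -16.504302978515625), (509.8564453125, 300.0879821777344), 83.26531982421875) [[ 374. -252.]
 [ 672. -287.]
 [ 732.  219.]
 [ 434.  254.]] z med 0.061919613458304296
```

Run:
```python
from h import *
p,_,_,_=load("scene0"); a=cv2.resize(p[150:250,155:355],None,fx=3.9,fy=3.9,interpolation=cv2.INTER_CUBIC)
cv2.imwrite("pics/crop0.png",a[:,:,::-1])
```

```text
(no output)
```

View pics/crop0.png

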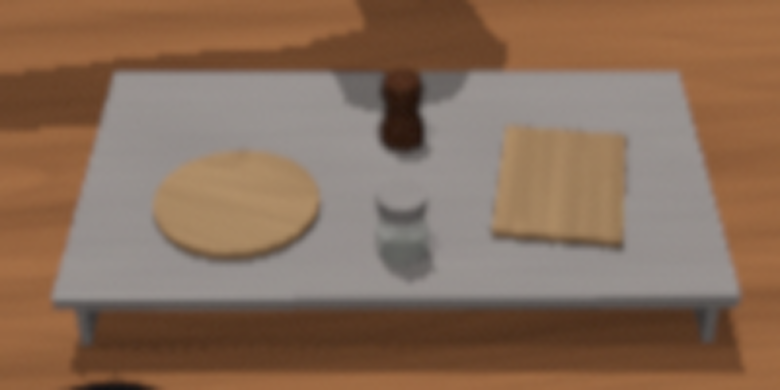

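The crop confirms both light beech boards: the round one at crop (238,203) and the oblong one at crop (562,185). The mill at (402,110) and the jar at (402,228) stand between them. Next come the far edge line, the obstacle positions and the tool axes.

```bash
cat >> h.py <<'E'
def edge(p,d,K,E):
    """far top edge of riser: grey top-plane pixels by depth height, line-fit of max-x boundary, at z=.06"""
    W=world(d,K,E)
    th=np.deg2rad(-7.0); u=np.array([np.cos(th),np.sin(th)]); v=np.array([-u[1],u[0]])
    return W,u,v
E
python3 - <<'E'
from h import *
from scipy.spatial.transform import Rotation as R
from cell import robot
s=robot.sense(); print("tool axes (cols x,y,z):\n",R.from_rotvec(s["ee_rot"]).as_matrix().round(3))
for n in ["scene0","side0"]:
    p,d,K,E=load(n); W=world(d,K,E)
    th=np.deg2rad(-7); u=np.array([np.cos(th),np.sin(th)]); v=np.array([-u[1],u[0]])
    X=W[...,:2]@u; Y=W[...,:2]@v
    top=(abs(W[...,2]-.061)<.006)&(d>0)&(X>.3)&(X<.9)&(Y>-.2)&(Y<.25)
    # max X per Y bin on plane top
    pts=[]
    vv,uu=np.nonzero(top); Pl=plane(np.c_[uu,vv],K,E,.06)[:,:2]
    a=Pl@u; b=Pl@v
    for y in np.arange(-.18,.28,.02):
        k=(b>y)&(b<y+.02)
        if k.sum()>20: pts.append((y+.01,a[k].max(),a[k].min()))
    pts=np.array(pts); 
    f=np.polyfit(pts[:,0],pts[:,1],1); g=np.polyfit(pts[:,0],pts[:,2],1); print(n,"far edge X at Y0",f[1].round(4),"slope deg",np.degrees(f[0]).round(2),"near",g[1].round(4),np.degrees(g[0]).round(2))
    print(pts[:,1].round(4))
    for nm,q in dict(mill=(258,178) ,jar=(259,206)).items() if n=="scene0" else dict(mill=(230,182),jar=(269,178)).items():
        w=W[q[1],q[0]]; print(nm,w.round(3),"riser frame",(w[:2]@u).round(3),(w[:2]@v).round(3))
    for bd in boards(p,d,K,E): 
        c=np.array(bd[1][0])/1e3; Q=bd[4]; print("board",(c@u).round(4),(c@v).round(4),"Xmax",(Q@u).max().round(4),"Xmin",(Q@u).min().round(4))
    for nm,r in dict(left=(slice(90,220),slice(0,75))).items():
        if n=="scene0":
            w=W[r][d[r]>0]; k=(w[:,2]>.03)&(w[:,0]>-.3); print("canisters min/max",np.percentile(w[k],[2,98],axis=0).round(3))
E
```

```text
tool axes (cols x,y,z):
 [[-0.     0.965  0.263]
 [ 0.002  0.263 -0.965]
 [-1.     0.    -0.002]]
scene0 far edge X at Y0 0.7071 slope deg -0.38 near 0.4067 0.01
[0.7052 0.7094 0.7094 0.7094 0.7052 0.7052 0.7094 0.7095 0.7053 0.7095
 0.7053 0.7095 0.7053 0.7053 0.7053 0.7095 0.7053 0.7054 0.7054 0.7054
 0.7054 0.7054]
mill [ 0.524 -0.006  0.101] riser frame 0.521 0.058
jar [ 0.671 -0.021  0.106] riser frame 0.668 0.061
board 0.6011 -0.0709 Xmax 0.6647 Xmin 0.5374
board 0.5761 0.1819 Xmax 0.6467 Xmin 0.5046
canisters min/max [[-0.261 -1.054  0.034]
 [ 0.457 -0.686  0.19 ]]
side0 far edge X at Y0 0.701 slope deg -0.31 near 0.4019 -0.21
[0.7022 0.7018 0.701  0.7019 0.7011 0.7015 0.7011 0.7016 0.7012 0.7008
 0.7013 0.7004 0.7008 0.7004 0.7009 0.7    0.7005 0.7    0.7005 0.6995
 0.7001 0.6991]
mill [ 0.506 -0.02   0.1  ] riser frame 0.504 0.042
jar [ 0.649 -0.038  0.093] riser frame 0.649 0.042
board 0.5966 -0.0698 Xmax 0.6597 Xmin 0.5328
board 0.5719 0.1856 Xmax 0.6445 Xmin 0.4962
```

```bash
python3 -m creep '[{"tx":-5,"gripper":0.7},{"ax":0.187},{"ax":0.187},{"ax":0.017},{"tz":-4}]' 30
```

```text
invalid input
```

```bash
python3 -m creep '[{"tx":-5,"ty":0,"tz":0,"ax":0,"ay":0,"az":0,"gripper":0.7},{"tx":0,"ty":0,"tz":0,"ax":0.18,"ay":0,"az":0,"gripper":0.7},{"tx":0,"ty":0,"tz":0,"ax":0.18,"ay":0,"az":0,"gripper":0.7},{"tx":0,"ty":0,"tz":0,"ax":0.03,"ay":0,"az":0,"gripper":0.7},{"tx":0,"ty":0,"tz":-4,"ax":0,"ay":0,"az":0,"gripper":0.7}]' 30
```

```text
time_s: 0.78
ee_pos: [0.1687, -0.5621, 0.2511]
ee_rot: [1.312, 1.149, -1.306]
contact_force: [1.1, 0.8, -0.0]
finger_gap: 0.699
```

```bash
python3 -m creep '[{"tx":0,"ty":1.5,"tz":-5.5,"ax":0,"ay":0,"az":0,"gripper":0.7},{"tx":0,"ty":1.5,"tz":-5.5,"ax":0,"ay":0,"az":0,"gripper":0.7},{"tx":0,"ty":1.5,"tz":-5.5,"ax":0,"ay":0,"az":0,"gripper":0.7},{"tx":0,"ty":1.5,"tz":-5.5,"ax":0,"ay":0,"az":0,"gripper":0.7},{"tx":0,"ty":1.5,"tz":-5.5,"ax":0,"ay":0,"az":0,"gripper":0.7}]'
python3 - <<'E'
from cell import robot
from scipy.spatial.transform import Rotation as R
s=robot.sense();print(R.from_rotvec(s["ee_rot"]).as_matrix().round(4),s["joint_positions"].round(2))
E
```

```text
time_s: 1.4
ee_pos: [0.2799, -0.2913, 0.2503]
ee_rot: [1.311, 1.155, -1.299]
contact_force: [0.5, -0.1, 0.6]
finger_gap: 0.701
[[-0.001   0.9918 -0.1282]
 [ 0.0114 -0.1281 -0.9917]
 [-0.9999 -0.0025 -0.0112]] [-0.98 -0.32  2.04  0.01  1.43  0.71]
```

```bash
python3 -m creep '[{"tx":0,"ty":1.5,"tz":-5.5,"ax":0,"ay":0,"az":0,"gripper":0.7},{"tx":0,"ty":1.5,"tz":-5.5,"ax":0,"ay":0,"az":0,"gripper":0.7},{"tx":0,"ty":1.5,"tz":-5.5,"ax":0,"ay":0,"az":0,"gripper":0.7},{"tx":0,"ty":1.5,"tz":-5.5,"ax":0,"ay":0,"az":0,"gripper":0.7},{"tx":0,"ty":1.5,"tz":-5.5,"ax":0,"ay":0,"az":0,"gripper":0.7}]'
python3 - <<'E'
from cell import robot
from scipy.spatial.transform import Rotation as R
s=robot.sense();print(R.from_rotvec(s["ee_rot"]).as_matrix().round(4),s["joint_positions"].round(2))
E
```

```text
time_s: 2.02
ee_pos: [0.3896, -0.0184, 0.2524]
ee_rot: [1.305, 1.157, -1.29]
contact_force: [0.9, -1.5, 0.1]
finger_gap: 0.698
[[ 2.000e-03  9.929e-01 -1.191e-01]
 [ 1.070e-02 -1.191e-01 -9.928e-01]
 [-9.999e-01  7.000e-04 -1.090e-02]] [-0.24 -0.36  2.07  0.01  1.44  1.45]
```

```bash
python3 -m creep '[{"tx":0,"ty":2.2,"tz":-5,"ax":0,"ay":-0.011,"az":0,"gripper":0.7},{"tx":0,"ty":2.2,"tz":-5,"ax":0,"ay":0,"az":0,"gripper":0.7},{"tx":0,"ty":2.2,"tz":-5,"ax":0,"ay":0,"az":0,"gripper":0.7},{"tx":0,"ty":0,"tz":-0.8,"ax":0,"ay":0,"az":0,"gripper":0.7},{"tx":0,"ty":0,"tz":0,"ax":0,"ay":0,"az":0,"gripper":0.7}]'
python3 - <<'E'
from cell import robot
import cv2,numpy as np
from scipy.spatial.transform import Rotation as R
s=robot.sense();print(R.from_rotvec(s["ee_rot"]).as_matrix().round(4),s["ee_pos"],s["joint_positions"].round(2))
for n in ["wrist","scene"]:
    c=robot.calibration(n); p,d=robot.capture(n); cv2.imwrite(f"pics/{n}1.png",p[:,:,::-1]); np.savez(f"pics/{n}1.npz",p=p,d=d,mtx=c["mtx"],E=c["extrinsics"])
E
```

```text
time_s: 2.65
ee_pos: [0.4741, 0.1395, 0.2511]
ee_rot: [1.281, 1.159, -1.285]
contact_force: [-0.3, -1.4, 0.4]
finger_gap: 0.698
[[-1.100e-03  9.949e-01 -1.009e-01]
 [-2.400e-03 -1.009e-01 -9.949e-01]
 [-1.000e+00 -9.000e-04  2.500e-03]] [0.47405878 0.13951343 0.25113864] [ 0.15 -0.1   1.86 -0.    1.39  1.82]
```

View pics/wrist1.png

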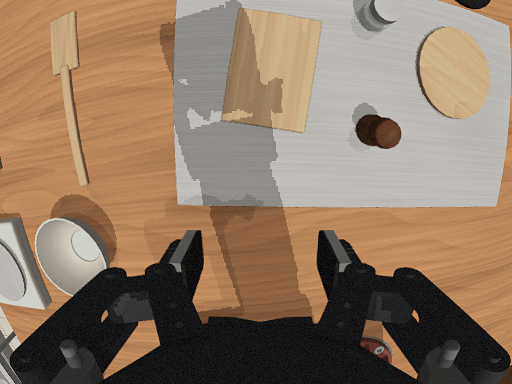

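The wrist picture shows the oblong board clear, with corners near (239,8), (321,22), (303,132) and (222,121). The riser's near edge runs from (178,206) to (496,206). I'll cast these onto their planes.

```bash
cat >> h.py <<'E'
def wplane(uv,K,E,h):
    q=cv2.fisheye.undistortPoints(np.asarray(uv,np.float64).reshape(-1,1,2),K,np.zeros(4))[:,0]
    r=np.c_[q,np.ones(len(q))]; R,t=E[:3,:3],E[:3,3]; o=-R.T@t; w=r@R
    return (o+w*((h-o[2])/w[:,2])[:,None])[:,:2]
def rf(P,deg=-7.2):
    t=np.deg2rad(deg); return np.asarray(P)@np.array([[np.cos(t),-np.sin(t)],[np.sin(t),np.cos(t)]])
E
python3 - <<'E'
from h import *
p,d,K,E=load("wrist1")
C=wplane([(239,8),(321,22),(303,132),(222,121)],K,E,.07); print(rf(C).round(4), "centre",rf(C.mean(0)).round(4))
for a,b in [(1,2),(0,3)]: 
    e=C[a-0]-C[b]; print("len",np.hypot(*e).round(4),"yaw",np.degrees(np.arctan2(e[1],e[0])).round(2))
N=wplane([(178,206),(340,207),(496,206)],K,E,.06); e=N[2]-N[0]; print("near edge",rf(N).round(4),np.hypot(*e),np.degrees(np.arctan2(e[1],e[0]))+90)
print(rf(wplane([(385,130)],K,E,.128)))
E
```

```text
[[0.6449 0.2279]
 [0.6317 0.1308]
 [0.496  0.1486]
 [0.5066 0.2444]] centre [0.5698 0.1879]
len 0.1368 yaw -14.7
len 0.1392 yaw -14.02
near edge [[ 0.3962  0.3047]
 [ 0.4     0.0918]
 [ 0.4028 -0.1933]] 0.4980889571660758 -6.438126902299885
[[0.50790211 0.06986174]]
```

```bash
python3 -m creep '[{"tx":4,"ty":0,"tz":1,"ax":0.024,"ay":0,"az":0,"gripper":0.7},{"tx":5,"ty":0,"tz":0,"ax":0,"ay":0,"az":0,"gripper":0.7},{"tx":5,"ty":0,"tz":0,"ax":0,"ay":0,"az":0,"gripper":0.7},{"tx":2,"ty":0,"tz":0,"ax":0,"ay":0,"az":0,"gripper":0.7},{"tx":0,"ty":0,"tz":0,"ax":0,"ay":0,"az":0,"gripper":0.7}]'
python3 - <<'E'
from cell import robot
from h import *
from scipy.spatial.transform import Rotation as R
s=robot.sense();M=R.from_rotvec(s["ee_rot"]).as_matrix();print(M.round(4),s["ee_pos"],rf(s["ee_pos"][:2]),np.degrees(np.arctan2(M[1,1],M[0,1])))
for n in ["wrist","side","scene"]:
    c=robot.calibration(n); p,d=robot.capture(n); cv2.imwrite(f"pics/{n}2.png",p[:,:,::-1]); np.savez(f"pics/{n}2.npz",p=p,d=d,mtx=c["mtx"],E=c["extrinsics"])
E
```

```text
time_s: 3.38
ee_pos: [0.4736, 0.1205, 0.0905]
ee_rot: [1.31, 1.134, -1.306]
contact_force: [-0.3, -0.2, -0.7]
finger_gap: 0.698
[[ 0.0063  0.9907 -0.1363]
 [-0.0035 -0.1363 -0.9907]
 [-1.      0.0067  0.0026]] [0.47360543 0.12047929 0.09048088] [0.45477085 0.17888778] -7.8314839673103185
```

View pics/wrist2.png

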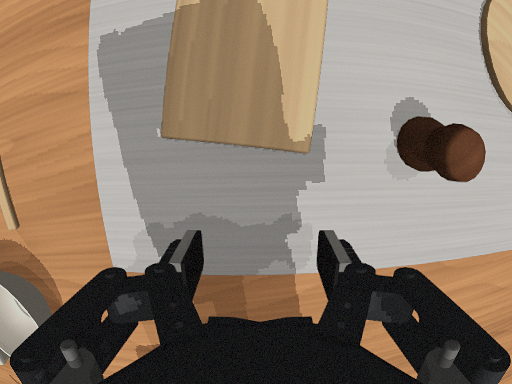

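```bash
python3 -m creep '[{"tx":0.5,"ty":0,"tz":-0.9,"ax":-0.012,"ay":0,"az":0,"gripper":0.7},{"tx":0.5,"ty":0,"tz":0,"ax":0,"ay":0,"az":0,"gripper":0.7},{"tx":0.3,"ty":0,"tz":0,"ax":0,"ay":0,"az":0,"gripper":0.7},{"tx":0.2,"ty":0,"tz":0,"ax":0,"ay":0,"az":0,"gripper":0.7},{"tx":0,"ty":0,"tz":0,"ax":0,"ay":0,"az":0,"gripper":0.7}]'
python3 - <<'E'
from cell import robot
from h import *
from scipy.spatial.transform import Rotation as R
s=robot.sense();M=R.from_rotvec(s["ee_rot"]).as_matrix();print(M.round(4),s["ee_pos"],rf(s["ee_pos"][:2]),np.degrees(np.arctan2(M[1,1],M[0,1])))
for n in ["wrist","side"]:
    c=robot.calibration(n); p,d=robot.capture(n); cv2.imwrite(f"pics/{n}3.png",p[:,:,::-1]); np.savez(f"pics/{n}3.npz",p=p,d=d,mtx=c["mtx"],E=c["extrinsics"])
    if n=="side": cv2.imwrite("pics/side3c.png",cv2.resize(p[110:230,150:310,::-1],None,fx=5,fy=5,interpolation=2))
# finger depth from wrist: lowest z of finger points (depth along axis)
p,d,K,E=load("wrist3"); v,u=np.mgrid[225:275,170:350]; 
q=cv2.fisheye.undistortPoints(np.c_[u.ravel(),v.ravel()].astype(float).reshape(-1,1,2),K,np.zeros(4))[:,0]; dd=d[225:275,170:350].ravel()
W=(np.c_[q*dd[:,None],dd]-E[:3,3])@E[:3,:3]; ok=(dd>.05)&(W[:,2]>.063); print(np.percentile(W[ok,2],[0,1,5,20,50]).round(4))
k=ok&(W[:,2]<.09); print(rf(W[k][:,:2]).max(0),rf(W[k][:,:2]).min(0))
E
```

```text
time_s: 4.15
ee_pos: [0.4812, 0.1316, 0.0812]
ee_rot: [1.308, 1.134, -1.284]
contact_force: [0.4, 0.3, -0.3]
finger_gap: 0.702
[[ 1.980e-02  9.923e-01 -1.221e-01]
 [-1.700e-03 -1.221e-01 -9.925e-01]
 [-9.998e-01  1.990e-02 -7.000e-04]] [0.48119725 0.13157698 0.08120832] [0.46091189 0.19084947] -7.013167138146152
[0.1119 0.1141 0.1174 0.1234 0.1345]Traceback (most recent call last):
  File "<stdin>", line 12, in <module>
    return umr_maximum(a, axis, None, out, keepdims, initial, where)
ValueError: zero-size array to reduction operation maximum which has no identity
```

View pics/side3c.png

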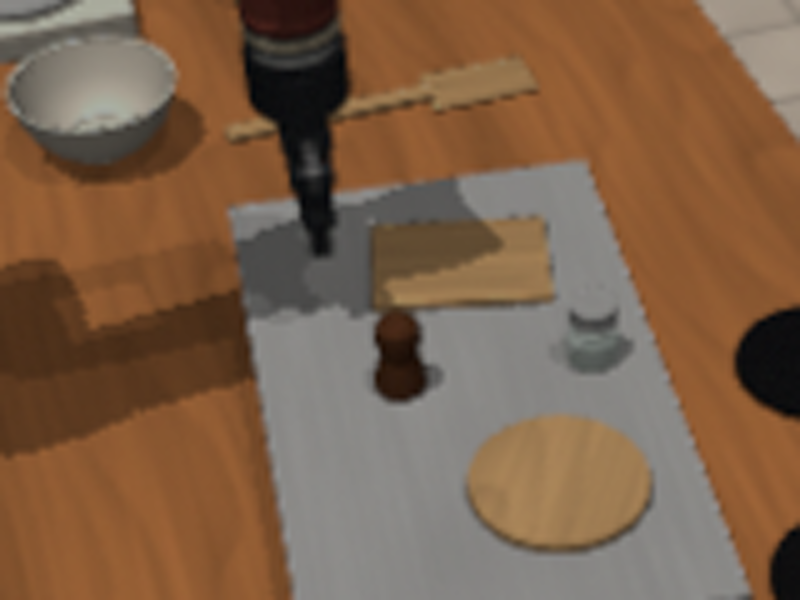

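```bash
python3 -m creep '[{"tx":0.3,"ty":0,"tz":0,"ax":0,"ay":0,"az":-0.02,"gripper":0.7},{"tx":0.2,"ty":0,"tz":0,"ax":0,"ay":0,"az":0,"gripper":0.7},{"tx":0.2,"ty":0,"tz":0,"ax":0,"ay":0,"az":0,"gripper":0.7},{"tx":0,"ty":0,"tz":0,"ax":0,"ay":0,"az":0,"gripper":0.7},{"tx":0,"ty":0,"tz":0,"ax":0,"ay":0,"az":0,"gripper":0.7}]'
python3 - <<'E'
from cell import robot
from h import *
from scipy.spatial.transform import Rotation as R
s=robot.sense();M=R.from_rotvec(s["ee_rot"]).as_matrix();print(M.round(4),rf(s["ee_pos"][:2]),np.degrees(np.arctan2(M[1,1],M[0,1])))
E
```

```text
time_s: 4.88
ee_pos: [0.4815, 0.1314, 0.0739]
ee_rot: [1.299, 1.15, -1.3]
contact_force: [0.5, 0.3, 1.1]
finger_gap: 0.698
[[-1.200e-03  9.925e-01 -1.225e-01]
 [ 9.000e-04 -1.225e-01 -9.925e-01]
 [-1.000e+00 -1.300e-03 -8.000e-04]] [0.46125201 0.19071133] -7.035041150552868
```

```bash
python3 -m creep '[{"tx":0.1,"ty":0,"tz":0,"ax":0,"ay":0,"az":0,"gripper":0.7},{"tx":0.1,"ty":0,"tz":0,"ax":0,"ay":0,"az":0,"gripper":0.7},{"tx":0,"ty":0,"tz":0,"ax":0,"ay":0,"az":0,"gripper":0.7},{"tx":0,"ty":0,"tz":0,"ax":0,"ay":0,"az":0,"gripper":0.7},{"tx":0,"ty":0,"tz":0,"ax":0,"ay":0,"az":0,"gripper":0.7}]'
```

```text
time_s: 5.5
ee_pos: [0.4816, 0.1315, 0.0719]
ee_rot: [1.299, 1.15, -1.299]
contact_force: [-0.4, -0.1, -0.6]
finger_gap: 0.702
```

```bash
python3 -m creep '[{"tx":0.1,"ty":0,"tz":0,"ax":0,"ay":0,"az":0,"gripper":0.7},{"tx":0,"ty":0,"tz":0,"ax":0,"ay":0,"az":0,"gripper":0.7},{"tx":0,"ty":0,"tz":0,"ax":0,"ay":0,"az":0,"gripper":0.7},{"tx":0,"ty":0,"tz":0,"ax":0,"ay":0,"az":0,"gripper":0.7},{"tx":0,"ty":0,"tz":0,"ax":0,"ay":0,"az":0,"gripper":0.7}]'
```

```text
time_s: 6.12
ee_pos: [0.4816, 0.1315, 0.0709]
ee_rot: [1.299, 1.15, -1.299]
contact_force: [0.0, 0.1, -0.6]
finger_gap: 0.697
```

```bash
python3 -m creep '[{"tx":0.1,"ty":0,"tz":0,"ax":0,"ay":0,"az":0,"gripper":0.7},{"tx":0.1,"ty":0,"tz":0,"ax":0,"ay":0,"az":0,"gripper":0.7},{"tx":0,"ty":0,"tz":0,"ax":0,"ay":0,"az":0,"gripper":0.7},{"tx":0,"ty":0,"tz":0,"ax":0,"ay":0,"az":0,"gripper":0.7},{"tx":0,"ty":0,"tz":0,"ax":0,"ay":0,"az":0,"gripper":0.7}]'
```

```text
time_s: 6.75
ee_pos: [0.4816, 0.1314, 0.0687]
ee_rot: [1.299, 1.15, -1.299]
contact_force: [0.1, -0.2, 0.1]
finger_gap: 0.702
```

```bash
python3 -m creep '[{"tx":0.1,"ty":0,"tz":0,"ax":0,"ay":0,"az":0,"gripper":0.7},{"tx":0.1,"ty":0,"tz":0,"ax":0,"ay":0,"az":0,"gripper":0.7},{"tx":0,"ty":0,"tz":0,"ax":0,"ay":0,"az":0,"gripper":0.7},{"tx":0,"ty":0,"tz":0,"ax":0,"ay":0,"az":0,"gripper":0.7},{"tx":0,"ty":0,"tz":0,"ax":0,"ay":0,"az":0,"gripper":0.7}]'
```

```text
time_s: 7.38
ee_pos: [0.4816, 0.1315, 0.0665]
ee_rot: [1.299, 1.15, -1.299]
contact_force: [0.4, -0.3, -1.2]
finger_gap: 0.703
```

```bash
python3 -m creep '[{"tx":0,"ty":1,"tz":0,"ax":0,"ay":0,"az":0,"gripper":0.7},{"tx":0,"ty":1,"tz":0,"ax":0,"ay":0,"az":0,"gripper":0.7},{"tx":0,"ty":1,"tz":0,"ax":0,"ay":0,"az":0,"gripper":0.7},{"tx":0,"ty":0.8,"tz":0,"ax":0,"ay":0,"az":0,"gripper":0.7},{"tx":0,"ty":0.6,"tz":0,"ax":0,"ay":0,"az":0,"gripper":0.7}]'
python3 - <<'E'
from cell import robot
from h import *
from scipy.spatial.transform import Rotation as R
s=robot.sense();M=R.from_rotvec(s["ee_rot"]).as_matrix();print(M.round(4),rf(s["ee_pos"][:2]),np.degrees(np.arctan2(M[1,1],M[0,1])))
for n in ["wrist","side"]:
    c=robot.calibration(n); p,d=robot.capture(n); cv2.imwrite(f"pics/{n}4.png",p[:,:,::-1]); np.savez(f"pics/{n}4.npz",p=p,d=d,mtx=c["mtx"],E=c["extrinsics"])
    if n=="side": cv2.imwrite("pics/side4c.png",cv2.resize(p[110:230,150:310,::-1],None,fx=5,fy=5,interpolation=2))
E
```

```text
time_s: 8.0
ee_pos: [0.5291, 0.1256, 0.0667]
ee_rot: [1.3, 1.149, -1.298]
contact_force: [0.7, -0.3, -0.7]
finger_gap: 0.703
[[ 4.000e-04  9.925e-01 -1.225e-01]
 [ 1.000e-03 -1.225e-01 -9.925e-01]
 [-1.000e+00  3.000e-04 -1.100e-03]] [0.50913893 0.19094731] -7.035676490164745
```

View pics/wrist4.png

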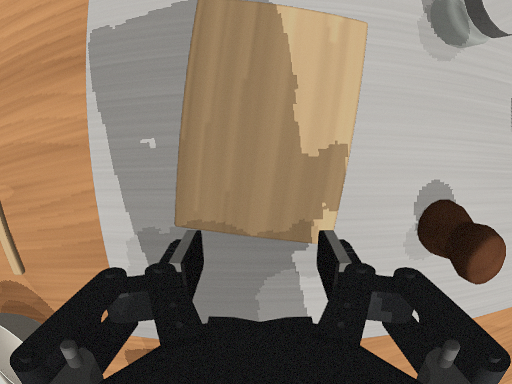

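View pics/side4c.png

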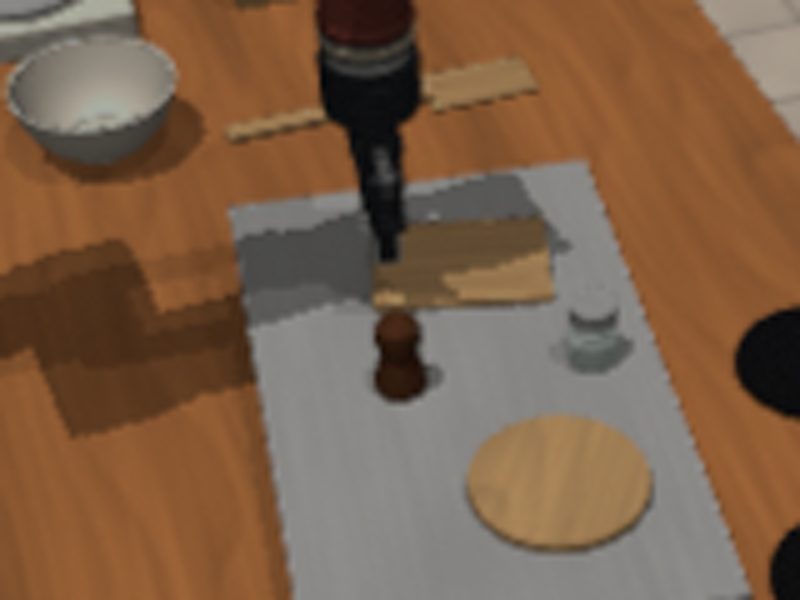

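Run:
```python
from h import *
p,d,K,E=load("side4"); 
for z in (.062,.07,.076): print(z,rf(plane([(227.6,161.6)],K,E,z)[:,:2]))
W=world(d,K,E)
for v in range(150,168,2): print(v,[ (W[v,u,2].round(3)) for u in range(220,236,2)], [rf(W[v,u,:2]).round(3).tolist() for u in (226,228)])
p,d,K,E=load("wrist4"); print(rf(wplane([(316,243),(176,226),(367,22)],K,E,.07)))
```

```text
0.062 [[0.51790475 0.20969267]]
0.07 [[0.5168601  0.19977732]]
0.076 [[0.51607662 0.1923408 ]]
150 [np.float64(0.058), np.float64(0.111), np.float64(0.184), np.float64(0.187), np.float64(0.18), np.float64(0.183), np.float64(0.062), np.float64(0.059)] [[0.506, 0.123], [0.514, 0.129]]
152 [np.float64(0.059), np.float64(0.061), np.float64(0.167), np.float64(0.175), np.float64(0.17), np.float64(0.172), np.float64(0.057), np.float64(0.061)] [[0.506, 0.127], [0.514, 0.131]]
154 [np.float64(0.06), np.float64(0.062), np.float64(0.147), np.float64(0.158), np.float64(0.153), np.float64(0.16), np.float64(0.063), np.float64(0.061)] [[0.506, 0.136], [0.514, 0.141]]
156 [np.float64(0.063), np.float64(0.06), np.float64(0.152), np.float64(0.153), np.float64(0.149), np.float64(0.149), np.float64(0.072), np.float64(0.073)] [[0.505, 0.13], [0.513, 0.135]]
158 [np.float64(0.063), np.float64(0.06), np.float64(0.058), np.float64(0.128), np.float64(0.129), np.float64(0.12), np.float64(0.074), np.float64(0.069)] [[0.507, 0.15], [0.514, 0.148]]
160 [np.float64(0.061), np.float64(0.061), np.float64(0.059), np.float64(0.124), np.float64(0.112), np.float64(0.115), np.float64(0.073), np.float64(0.075)] [[0.505, 0.144], [0.514, 0.157]]
162 [np.float64(0.064), np.float64(0.063), np.float64(0.067), np.float64(0.107), np.float64(0.11), np.float64(0.103), np.float64(0.072), np.float64(0.073)] [[0.506, 0.153], [0.513, 0.148]]
164 [np.float64(0.06), np.float64(0.064), np.float64(0.059), np.float64(0.072), np.float64(0.075), np.float64(0.076), np.float64(0.074), np.float64(0.069)] [[0.508, 0.184], [0.516, 0.178]]
166 [np.float64(0.06), np.float64(0.062), np.float64(0.061), np.float64(0.072), np.float64(0.068), np.float64(0.072), np.float64(0.07), np.float64(0.075)] [[0.507, 0.172], [0.515, 0.175]]
[[0.49749414 0.15705152]
 [0.50840195 0.24434447]
 [0.63286384 0.1307586 ]]
```

Run:
```python
from h import *
from cell import robot
c=robot.calibration("scene");p,d=robot.capture("scene");np.savez("pics/scene4.npz",p=p,d=d,mtx=c["mtx"],E=c["extrinsics"])
cv2.imwrite("pics/scene4c.png",cv2.resize(p[110:235,210:370,::-1],None,fx=4.7,fy=4.7,interpolation=2))
for n in ["scene4","side4"]:
    p,d,K,E=load(n); W=world(d,K,E); t=np.array([.5291,.1256])
    g=p.max(-1)<70
    k=(np.hypot(*(np.moveaxis(W[...,:2]-t,-1,0)))<.07)&(W[...,2]>.078)&(W[...,2]<.2)&(d>0)
    z=np.sort(W[k][:,2]); print(n,k.sum(),z[:12].round(3),np.percentile(z,[5,20]).round(3)); q=W[k]; o=np.argsort(q[:,2])[:10]; print(np.c_[rf(q[o][:,:2]),q[o][:,2]].round(3))
```

```text
scene4 593 [0.101 0.102 0.102 0.102 0.102 0.103 0.104 0.105 0.106 0.106 0.107 0.107] [0.116 0.147]
[[0.52  0.22  0.101]
 [0.522 0.223 0.102]
 [0.505 0.218 0.102]
 [0.523 0.157 0.102]
 [0.523 0.154 0.102]
 [0.502 0.219 0.103]
 [0.52  0.223 0.104]
 [0.521 0.22  0.105]
 [0.516 0.226 0.106]
 [0.518 0.151 0.106]]
side4 153 [0.079 0.1   0.103 0.106 0.106 0.107 0.108 0.108 0.109 0.109 0.11  0.11 ] [0.109 0.125]
[[0.541 0.162 0.079]
 [0.504 0.225 0.1  ]
 [0.521 0.154 0.103]
 [0.522 0.157 0.106]
 [0.5   0.225 0.106]
 [0.506 0.153 0.107]
 [0.517 0.15  0.108]
 [0.502 0.152 0.108]
 [0.509 0.15  0.109]
 [0.51  0.155 0.109]]
```

View pics/scene4c.png

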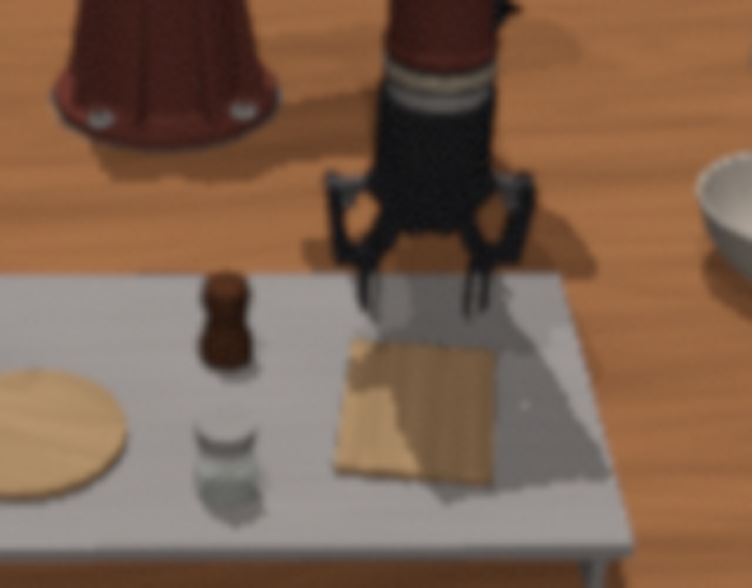

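The scene and side depth agree: the fingertips are at z ≈ 0.101, about 37 mm above where the reported TCP puts them. They passed over the board without touching it, and the pictures show it hasn't moved. I'll trust the cameras for height, back off, lower further and check the tips again.

```bash
cat > look.py <<'E'
from cell import robot
from h import *
import sys
from scipy.spatial.transform import Rotation as R
tag=sys.argv[1]; names=sys.argv[2:]
s=robot.sense();M=R.from_rotvec(s["ee_rot"]).as_matrix()
print("t",s["time_s"],"z",s["ee_pos"][2].round(4),"XY",rf(s["ee_pos"][:2]).round(4),"yaw",np.degrees(np.arctan2(M[1,1],M[0,1])).round(2),"toolx",M[:,0].round(3),"F",s["contact_force"].round(1))
for n in names:
    c=robot.calibration(n); p,d=robot.capture(n); np.savez(f"pics/{n}{tag}.npz",p=p,d=d,mtx=c["mtx"],E=c["extrinsics"])
    K,E=c["mtx"],c["extrinsics"]
    if n=="wrist": cv2.imwrite(f"pics/{n}{tag}.png",p[:,:,::-1]); continue
    a=p[130:240,160:350] if n=="scene" else p[110:250,150:340]
    cv2.imwrite(f"pics/{n}{tag}.png",cv2.resize(a[:,:,::-1],None,fx=4.2,fy=4.2,interpolation=2))
    W=world(d,K,E); t=s["ee_pos"][:2]
    k=(np.hypot(*(np.moveaxis(W[...,:2]-t,-1,0)))<.06)&(p.max(-1)<70)&(W[...,2]<.2)&(W[...,2]>.03)&(d>0)
    q=W[k]; o=np.argsort(q[:,2])[:12]; 
    if len(q): print(n,"dark pts low z",q[o][:,2].round(3)); print(np.c_[rf(q[o][:6,:2]),q[o][:6,2]].round(3).tolist())
E
python3 -m creep '[{"tx":0,"ty":-1.5,"tz":0,"ax":0,"ay":0,"az":0,"gripper":0.7},{"tx":0,"ty":-2,"tz":0,"ax":0,"ay":0,"az":0,"gripper":0.7},{"tx":0,"ty":-2,"tz":0,"ax":0,"ay":0,"az":0,"gripper":0.7},{"tx":1,"ty":0,"tz":0,"ax":0,"ay":0,"az":0,"gripper":0.7},{"tx":1,"ty":0,"tz":0,"ax":0,"ay":0,"az":0,"gripper":0.7}]'; python3 look.py 5 scene side
```

```text
time_s: 8.78
ee_pos: [0.4681, 0.1332, 0.0456]
ee_rot: [1.299, 1.151, -1.299]
contact_force: [-0.8, 0.5, 0.4]
finger_gap: 0.704
t 8.775 z 0.0456 XY [0.4477 0.1908] yaw -6.99 toolx [-0.002  0.001 -1.   ] F [-0.8  0.5  0.4]
scene dark pts low z [0.087 0.087 0.088 0.088 0.089 0.09  0.09  0.091 0.092 0.092 0.093 0.094]
[[0.447, 0.219, 0.087], [0.454, 0.218, 0.087], [0.443, 0.219, 0.088], [0.456, 0.152, 0.088], [0.457, 0.231, 0.089], [0.458, 0.227, 0.09]]
side dark pts low z [0.059 0.059 0.059 0.061 0.061 0.061 0.062 0.063 0.066 0.078 0.083 0.087]
[[0.436, 0.248, 0.059], [0.437, 0.221, 0.059], [0.436, 0.215, 0.059], [0.439, 0.2, 0.061], [0.438, 0.232, 0.061], [0.439, 0.238, 0.061]]
```

```bash
python3 -m creep '[{"tx":0.4,"ty":0,"tz":0,"ax":0,"ay":0,"az":0,"gripper":0.7},{"tx":0.3,"ty":0,"tz":0,"ax":0,"ay":0,"az":0,"gripper":0.7},{"tx":0.2,"ty":0,"tz":0,"ax":0,"ay":0,"az":0,"gripper":0.7},{"tx":0,"ty":0,"tz":0,"ax":0,"ay":0,"az":0,"gripper":0.7},{"tx":0,"ty":0,"tz":0,"ax":0,"ay":0,"az":0,"gripper":0.7}]'; python3 look.py 6 scene side
```

```text
time_s: 9.5
ee_pos: [0.4685, 0.1327, 0.0348]
ee_rot: [1.298, 1.152, -1.302]
contact_force: [-0.3, 0.5, 0.3]
finger_gap: 0.696
t 9.5 z 0.0348 XY [0.4482 0.1903] yaw -7.05 toolx [-0.004  0.001 -1.   ] F [-0.3  0.5  0.3]
scene dark pts low z [0.076 0.076 0.078 0.081 0.081 0.081 0.081 0.084 0.085 0.085 0.085 0.086]
[[0.461, 0.218, 0.076], [0.455, 0.229, 0.076], [0.458, 0.218, 0.078], [0.456, 0.218, 0.081], [0.456, 0.232, 0.081], [0.457, 0.228, 0.081]]
side dark pts low z [0.059 0.06  0.061 0.061 0.062 0.063 0.063 0.063 0.063 0.063 0.072 0.072]
[[0.44, 0.247, 0.059], [0.438, 0.233, 0.06], [0.439, 0.206, 0.061], [0.44, 0.212, 0.061], [0.439, 0.237, 0.062], [0.437, 0.217, 0.063]]
```

```bash
python3 -m creep '[{"tx":0.2,"ty":0,"tz":0,"ax":0,"ay":0,"az":0,"gripper":0.7},{"tx":0.2,"ty":0,"tz":0,"ax":0,"ay":0,"az":0,"gripper":0.7},{"tx":0.1,"ty":0,"tz":0,"ax":0,"ay":0,"az":0,"gripper":0.7},{"tx":0,"ty":0,"tz":0,"ax":0,"ay":0,"az":0,"gripper":0.7},{"tx":0,"ty":0,"tz":0,"ax":0,"ay":0,"az":0,"gripper":0.7}]'; python3 look.py 7 scene
```

```text
time_s: 10.22
ee_pos: [0.4685, 0.1327, 0.0297]
ee_rot: [1.298, 1.152, -1.302]
contact_force: [0.0, -0.8, -0.8]
finger_gap: 0.7
t 10.225 z 0.0297 XY [0.4482 0.1904] yaw -7.04 toolx [-0.004  0.001 -1.   ] F [ 0.  -0.8 -0.8]
scene dark pts low z [0.073 0.074 0.076 0.077 0.077 0.077 0.077 0.077 0.078 0.079 0.08  0.08 ]
[[0.462, 0.218, 0.073], [0.458, 0.229, 0.074], [0.456, 0.149, 0.076], [0.456, 0.229, 0.077], [0.456, 0.232, 0.077], [0.463, 0.152, 0.077]]
```

```bash
python3 -m creep '[{"tx":0.1,"ty":0,"tz":0,"ax":0,"ay":0,"az":0,"gripper":0.7},{"tx":0.1,"ty":0,"tz":0,"ax":0,"ay":0,"az":0,"gripper":0.7},{"tx":0,"ty":0,"tz":0,"ax":0,"ay":0,"az":0,"gripper":0.7},{"tx":0,"ty":0,"tz":0,"ax":0,"ay":0,"az":0,"gripper":0.7},{"tx":0,"ty":0,"tz":0,"ax":0,"ay":0,"az":0,"gripper":0.7}]'; python3 look.py 8 scene
```

```text
time_s: 10.9
ee_pos: [0.4687, 0.1327, 0.0277]
ee_rot: [1.298, 1.152, -1.302]
contact_force: [-0.0, -0.0, 0.9]
finger_gap: 0.706
t 10.9 z 0.0277 XY [0.4484 0.1904] yaw -7.04 toolx [-0.004  0.001 -1.   ] F [-0.  -0.   0.9]
scene dark pts low z [0.059 0.06  0.07  0.072 0.072 0.072 0.074 0.076 0.077 0.077 0.077 0.077]
[[0.436, 0.235, 0.059], [0.437, 0.218, 0.06], [0.458, 0.229, 0.07], [0.455, 0.229, 0.072], [0.467, 0.218, 0.072], [0.461, 0.218, 0.072]]
```

```bash
python3 -m creep '[{"tx":0.1,"ty":0,"tz":0,"ax":0,"ay":0,"az":0,"gripper":0.7},{"tx":0.1,"ty":0,"tz":0,"ax":0,"ay":0,"az":0,"gripper":0.7},{"tx":0,"ty":0,"tz":0,"ax":0,"ay":0,"az":0,"gripper":0.7},{"tx":0,"ty":0,"tz":0,"ax":0,"ay":0,"az":0,"gripper":0.7},{"tx":0,"ty":0,"tz":0,"ax":0,"ay":0,"az":0,"gripper":0.7}]'; python3 look.py 9 side
```

```text
time_s: 11.58
ee_pos: [0.4689, 0.1328, 0.0277]
ee_rot: [1.297, 1.152, -1.302]
contact_force: [0.1, -0.1, 0.8]
finger_gap: 0.697
t 11.575 z 0.0277 XY [0.4486 0.1905] yaw -7.04 toolx [-0.005  0.001 -1.   ] F [ 0.1 -0.1  0.8]
side dark pts low z [0.057 0.058 0.059 0.062 0.062 0.063 0.063 0.063 0.063 0.064 0.064 0.065]
[[0.44, 0.179, 0.057], [0.436, 0.249, 0.058], [0.439, 0.202, 0.059], [0.441, 0.223, 0.062], [0.438, 0.192, 0.062], [0.441, 0.216, 0.063]]
```

View pics/side9.png

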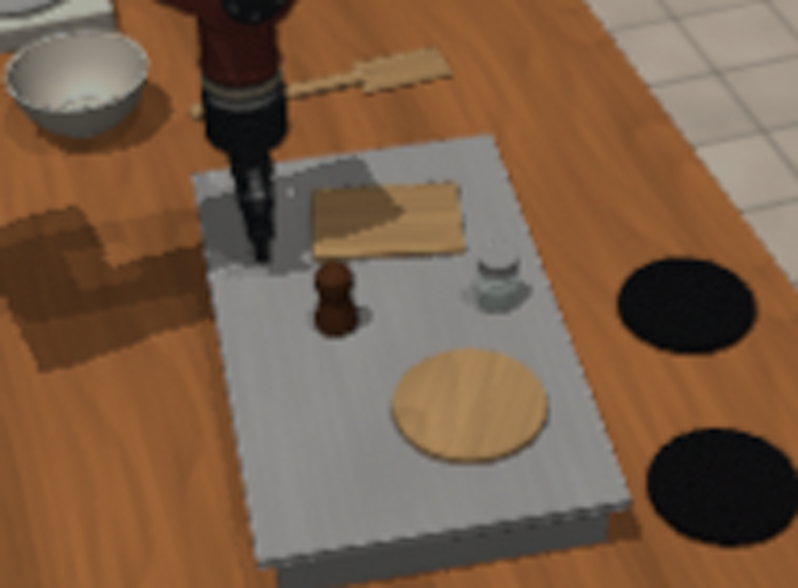

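```bash
python3 -c "
from cell import robot
s=robot.sense();print(s['joint_positions'].round(3),s['tau'].round(2),s['contact_force'],s['ft_torque'])"; python3 -m creep '[{"tx":0.2,"ty":0,"tz":0,"ax":0,"ay":0,"az":0,"gripper":0.7},{"tx":0.2,"ty":0,"tz":0,"ax":0,"ay":0,"az":0,"gripper":0.7},{"tx":0,"ty":0,"tz":0,"ax":0,"ay":0,"az":0,"gripper":0.7},{"tx":0,"ty":0,"tz":0,"ax":0,"ay":0,"az":0,"gripper":0.7},{"tx":0,"ty":0,"tz":0,"ax":0,"ay":0,"az":0,"gripper":0.7}]'; python3 -c "
from cell import robot
s=robot.sense();print(s['joint_positions'].round(3),s['tau'].round(2),s['contact_force'],s['ft_torque'])"
```

```text
[1.310e-01 1.640e-01 2.050e+00 2.000e-03 9.330e-01 1.824e+00] [-1.000e-02 -3.055e+01 -2.360e+01  0.000e+00 -1.000e-02 -0.000e+00] [-0.27535423 -0.36370135  1.24889288] [ 0.02969133  0.00348749 -0.02343895]
time_s: 12.25
ee_pos: [0.4691, 0.1328, 0.0278]
ee_rot: [1.295, 1.154, -1.305]
contact_force: [-0.1, -0.2, 1.7]
finger_gap: 0.701
[1.310e-01 1.660e-01 2.047e+00 1.000e-03 9.360e-01 1.824e+00] [ 3.000e-02 -3.071e+01 -2.357e+01 -2.000e-02  1.000e-01 -1.000e-02] [-0.13636566 -0.22513955  1.65314843] [ 0.00427929 -0.00533289 -0.00921464]
```

The reading stays at z = 0.0278 and the upward force rises, so the tips are resting on the riser top (0.060). The reported z is therefore offset by about 32 mm. I'll raise 3 mm and push.

```bash
python3 -m creep '[{"tx":-0.3,"ty":0,"tz":0,"ax":0,"ay":0,"az":0.007,"gripper":0.7},{"tx":0,"ty":1,"tz":0,"ax":0,"ay":0,"az":0,"gripper":0.7},{"tx":0,"ty":1,"tz":0,"ax":0,"ay":0,"az":0,"gripper":0.7},{"tx":0,"ty":1,"tz":0,"ax":0,"ay":0,"az":0,"gripper":0.7},{"tx":0,"ty":1,"tz":0,"ax":0,"ay":0,"az":0,"gripper":0.7}]'; python3 look.py 10 side
```

```text
time_s: 12.88
ee_pos: [0.5106, 0.1275, 0.03]
ee_rot: [1.297, 1.149, -1.301]
contact_force: [-1.7, 0.3, 0.8]
finger_gap: 0.699
t 12.875 z 0.03 XY [0.4906 0.1905] yaw -7.02 toolx [-0.002 -0.001 -1.   ] F [-1.7  0.3  0.8]
side dark pts low z [0.056 0.059 0.059 0.06  0.061 0.062 0.062 0.062 0.062 0.063 0.063 0.063]
[[0.479, 0.243, 0.056], [0.482, 0.199, 0.059], [0.485, 0.224, 0.059], [0.481, 0.224, 0.06], [0.51, 0.148, 0.061], [0.48, 0.241, 0.062]]
```

View pics/side10.png

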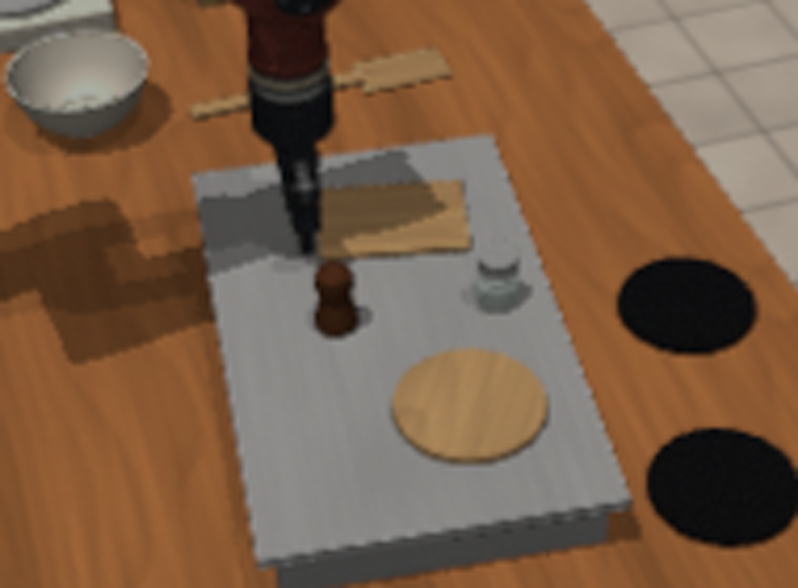

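The fingers now touch the board's end, and it is starting to turn square. I'll keep pushing.

```bash
python3 -m creep '[{"tx":0,"ty":0.8,"tz":0,"ax":0,"ay":0,"az":0,"gripper":0.7},{"tx":0,"ty":0.8,"tz":0,"ax":0,"ay":0,"az":0,"gripper":0.7},{"tx":0,"ty":0.8,"tz":0,"ax":0,"ay":0,"az":0,"gripper":0.7},{"tx":0,"ty":0.8,"tz":0,"ax":0,"ay":0,"az":0,"gripper":0.7},{"tx":0,"ty":0.8,"tz":0,"ax":0,"ay":0,"az":0,"gripper":0.7}]'; python3 look.py 11 scene wrist
```

```text
time_s: 13.55
ee_pos: [0.5532, 0.1221, 0.0298]
ee_rot: [1.297, 1.15, -1.302]
contact_force: [-1.9, 0.3, 1.0]
finger_gap: 0.701
t 13.55 z 0.0298 XY [0.5335 0.1904] yaw -7.04 toolx [-0.003 -0.001 -1.   ] F [-1.9  0.3  1. ]
scene dark pts low z [0.058 0.068 0.069 0.073 0.073 0.074 0.075 0.075 0.076 0.077 0.077 0.078]
[[0.515, 0.237, 0.058], [0.534, 0.218, 0.068], [0.53, 0.218, 0.069], [0.541, 0.151, 0.073], [0.541, 0.226, 0.073], [0.531, 0.218, 0.074]]
```

View pics/scene11.png

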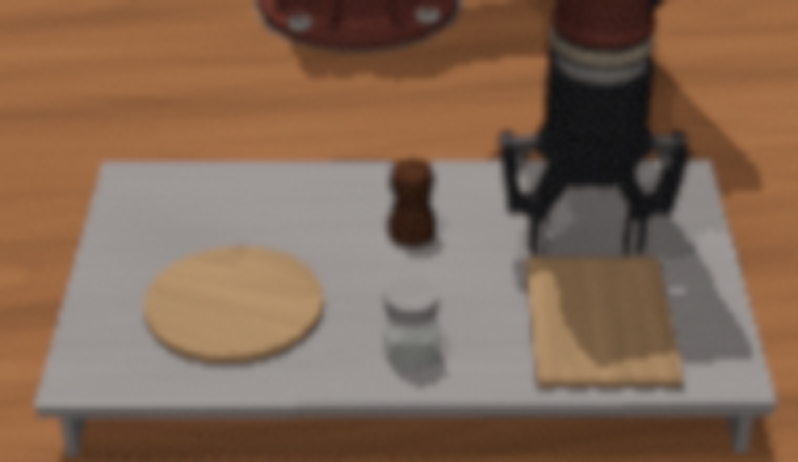

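View pics/wrist11.png

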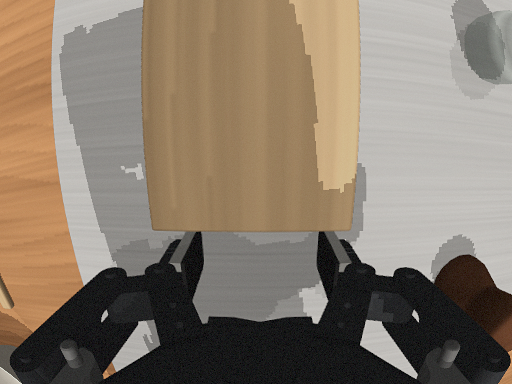

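Board is now flush on both fingers and square with them; its front end (scene row ≈387) is just behind the riser edge (≈406). About 60 mm to go, so I'll push 45 mm and then measure.

```bash
python3 -m creep '[{"tx":0,"ty":0.9,"tz":0,"ax":0,"ay":0,"az":0,"gripper":0.7},{"tx":0,"ty":0.9,"tz":0,"ax":0,"ay":0,"az":0,"gripper":0.7},{"tx":0,"ty":0.9,"tz":0,"ax":0,"ay":0,"az":0,"gripper":0.7},{"tx":0,"ty":0.9,"tz":0,"ax":0,"ay":0,"az":0,"gripper":0.7},{"tx":0,"ty":0.6,"tz":0,"ax":0,"ay":0,"az":0,"gripper":0.7}]'; python3 look.py 12 scene side
cat > meas.py <<'E'
from h import *
import sys
for n in sys.argv[1:]:
    p,d,K,E=load(n)
    p0,d0,K0,E0=load(n.rstrip("0123456789")+"0"); 
    W=world(d0,K0,E0)
    # far edge from first (unobstructed) picture, riser frame
    X=rf(W[...,:2].reshape(-1,2)).reshape(W.shape[:2]+(2,))
    top=(abs(W[...,2]-.061)<.006)&(d0>0)&(X[...,0]>.6)&(X[...,0]<.9)&(X[...,1]>-.18)&(X[...,1]<.28)
    vv,uu=np.nonzero(top); q=rf(plane(np.c_[uu,vv],K0,E0,.06)[:,:2])
    pts=[(y+.01,q[(q[:,1]>y)&(q[:,1]<y+.02),0].max()) for y in np.arange(-.18,.28,.02)]
    pts=np.array(pts); f=np.polyfit(pts[:,0],pts[:,1],1)
    # board: wood colour, top plane, height from depth
    Wn=world(d,K,E); Xn=rf(Wn[...,:2].reshape(-1,2)).reshape(Wn.shape[:2]+(2,)); hsv=cv2.cvtColor(p,cv2.COLOR_RGB2HSV)
    for nm,lo,hi in (("round",-.16,.02),("oblong",.11,.27)):
        m=((Wn[...,2]>.0635)&(Wn[...,2]<.082)&(hsv[...,1]>60)&(hsv[...,0]<30)&(Xn[...,1]>lo)&(Xn[...,1]<hi)&(Xn[...,0]>.45)&(Xn[...,0]<.85)).astype(np.uint8)
        m=cv2.morphologyEx(m,cv2.MORPH_OPEN,np.ones((3,3),np.uint8))
        cs,_=cv2.findContours(m,cv2.RETR_EXTERNAL,cv2.CHAIN_APPROX_NONE)
        if not cs: print(nm,"none"); continue
        c=max(cs,key=cv2.contourArea)[:,0]; Q=rf(plane(c,K,E,.07)[:,:2])
        r=cv2.minAreaRect((Q*1000).astype(np.float32))
        if nm=="oblong":
            ym=Q[:,1].mean(); k=abs(Q[:,1]-ym)<.035; fr=[]
            for y in np.arange(ym-.035,ym+.035,.007):
                kk=(Q[:,1]>y)&(Q[:,1]<y+.007)
                if kk.any(): fr.append((y+.0035,Q[kk,0].max()))
            fr=np.array(fr); g=np.polyfit(fr[:,0],fr[:,1],1); front=np.polyval(g,ym)
            print(n,nm,"front",front.round(4),"slope deg",np.degrees(g[0]).round(2),"edge slope",np.degrees(f[0]).round(2),"rect",np.round(r[0],1),np.round(r[1],1),round(r[2],1),"overhang",(front-np.polyval(f,ym)).round(4), "back",Q[:,0].min().round(4))
        else:
            cc,rad=cv2.minEnclosingCircle((Q*1000).astype(np.float32))
            print(n,nm,"circle",np.round(cc,1),round(rad,1),"rectc",np.round(r[0],1),"overhang (max x)",(Q[:,0].max()-np.polyval(f,cc[1]/1e3)).round(4),"(rectc+65)",round(r[0][0]/1e3+.065-np.polyval(f,r[0][1]/1e3),4))
E
python3 meas.py scene0 side0 scene12 side12
```

```text
time_s: 14.28
ee_pos: [0.5982, 0.1166, 0.0297]
ee_rot: [1.297, 1.149, -1.301]
contact_force: [-1.1, -0.1, 1.8]
finger_gap: 0.698
t 14.275 z 0.0297 XY [0.5788 0.1906] yaw -7.04 toolx [-0.002 -0.001 -1.   ] F [-1.1 -0.1  1.8]
scene dark pts low z [0.058 0.058 0.06  0.072 0.073 0.074 0.074 0.074 0.074 0.075 0.075 0.076]
[[0.546, 0.24, 0.058], [0.557, 0.239, 0.058], [0.555, 0.239, 0.06], [0.586, 0.228, 0.072], [0.583, 0.219, 0.073], [0.588, 0.218, 0.074]]
side dark pts low z [0.058 0.059 0.06  0.06  0.061 0.061 0.061 0.061 0.062 0.062 0.062 0.063]
[[0.57, 0.247, 0.058], [0.576, 0.211, 0.059], [0.574, 0.224, 0.06], [0.571, 0.231, 0.06], [0.573, 0.191, 0.061], [0.578, 0.222, 0.061]]
scene0 round circle [602.3 -69.4] 67.3 rectc [600.9 -68.9] overhang (max x) -0.0388 (rectc+65) -0.0424
scene0 oblong front 0.6469 slope deg 8.94 edge slope -0.71 rect [576.3 183.6] [ 97.6 144.8] 83.1 overhang -0.0582 back 0.504
side0 round circle [596.2 -69.1] 66.6 rectc [596.9 -67.7] overhang (max x) -0.0416 (rectc+65) -0.0397
side0 oblong front 0.6386 slope deg 7.87 edge slope -0.5 rect [573.  184.6] [105.3 135.9] 81.8 overhang -0.0608 back 0.4986
scene12 round circle [602.4 -69.4] 67.5 rectc [603.  -69.7] overhang (max x) -0.0388 (rectc+65) -0.0402
scene12 oblong front 0.7362 slope deg -0.17 edge slope -0.71 rect [664.9 193.1] [142.9  99.9] 0.1 overhang 0.0312 back 0.5933
side12 round circle [596.2 -69.1] 66.6 rectc [597.  -67.7] overhang (max x) -0.0416 (rectc+65) -0.0396
side12 oblong front 0.7304 slope deg 0.33 edge slope -0.5 rect [661.3 192.9] [107.4 141. ] 89.6 overhang 0.031 back 0.5905
```

View pics/scene12.png

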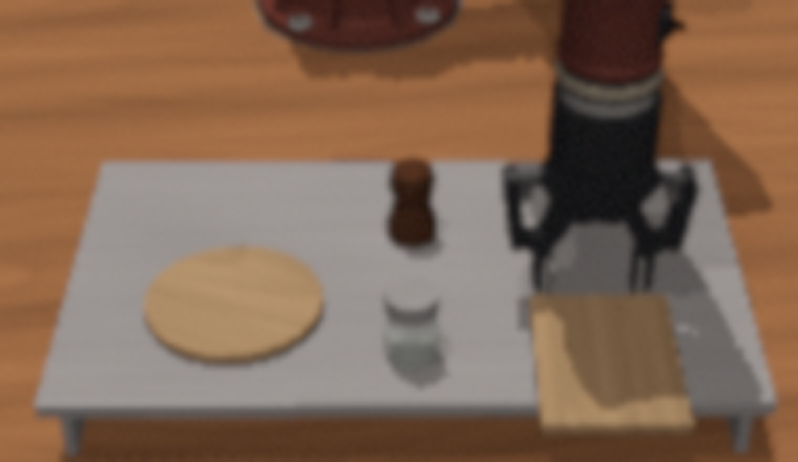

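View pics/side12.png

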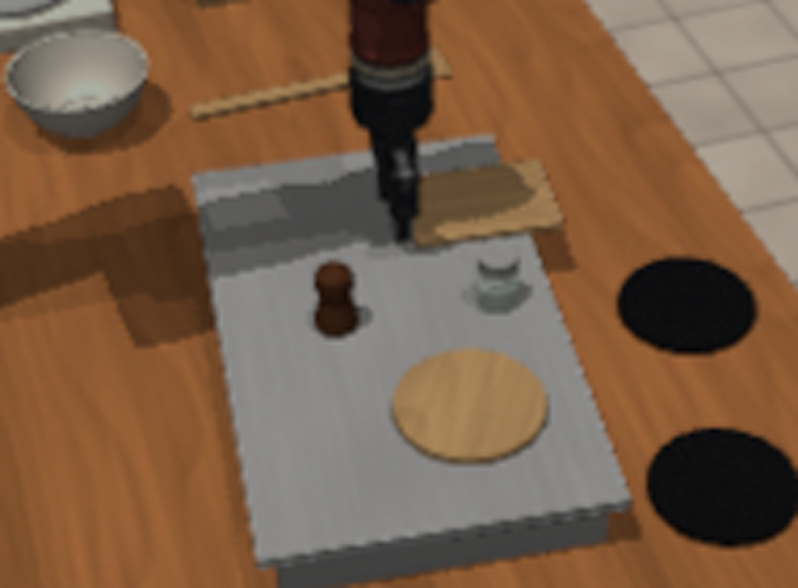

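Both views put the overhang at 31 mm and the end square within about 0.5°. I'll push 9 mm more with a slight yaw trim.

```bash
python3 -m creep '[{"tx":0,"ty":0.4,"tz":0,"ax":-0.005,"ay":0,"az":0,"gripper":0.7},{"tx":0,"ty":0.3,"tz":0,"ax":0,"ay":0,"az":0,"gripper":0.7},{"tx":0,"ty":0.15,"tz":0,"ax":0,"ay":0,"az":0,"gripper":0.7},{"tx":0,"ty":0,"tz":0,"ax":0,"ay":0,"az":0,"gripper":0.7},{"tx":0,"ty":0,"tz":0,"ax":0,"ay":0,"az":0,"gripper":0.7}]'; python3 look.py 13 scene side; python3 meas.py scene13 side13
```

```text
time_s: 15.0
ee_pos: [0.6068, 0.1155, 0.0297]
ee_rot: [1.294, 1.151, -1.297]
contact_force: [-0.4, 0.2, -0.2]
finger_gap: 0.696
t 15.0 z 0.0297 XY [0.5876 0.1906] yaw -6.73 toolx [-0.001 -0.001 -1.   ] F [-0.4  0.2 -0.2]
scene dark pts low z [0.057 0.063 0.069 0.071 0.071 0.073 0.074 0.075 0.075 0.076 0.077 0.078]
[[0.541, 0.225, 0.057], [0.58, 0.235, 0.063], [0.592, 0.218, 0.069], [0.589, 0.218, 0.071], [0.594, 0.23, 0.071], [0.587, 0.219, 0.073]]
side dark pts low z [0.058 0.058 0.058 0.059 0.06  0.06  0.061 0.062 0.062 0.062 0.063 0.063]
[[0.582, 0.199, 0.058], [0.583, 0.205, 0.058], [0.578, 0.245, 0.058], [0.577, 0.237, 0.059], [0.582, 0.222, 0.06], [0.579, 0.229, 0.06]]
scene13 round circle [602.4 -69.1] 67.6 rectc [603.5 -69.5] overhang (max x) -0.0388 (rectc+65) -0.0397
scene13 oblong front 0.7442 slope deg -0.17 edge slope -0.71 rect [671.5 193.5] [145.9 100.1] 0.4 overhang 0.0392 back 0.5983
side13 round circle [596.4 -69.2] 66.6 rectc [597.  -67.7] overhang (max x) -0.0416 (rectc+65) -0.0396
side13 oblong front 0.738 slope deg 0.31 edge slope -0.5 rect [668.8 193. ] [108.1 141.3] 89.9 overhang 0.0387 back 0.5981
```

Oblong board overhang is 39 mm in both views. Next I'll back off, rise well above the mill and go across to the round board.

```bash
python3 -m creep '[{"tx":0,"ty":-1.5,"tz":0,"ax":0,"ay":0,"az":0,"gripper":0.7},{"tx":0,"ty":-3,"tz":0,"ax":0,"ay":0,"az":0,"gripper":0.7},{"tx":-5,"ty":-2,"tz":0,"ax":0,"ay":0,"az":0,"gripper":0.7},{"tx":-4.5,"ty":-2,"tz":0,"ax":0,"ay":0,"az":0,"gripper":0.7},{"tx":0,"ty":-2,"tz":0,"ax":0,"ay":0,"az":0,"gripper":0.7}]'; python3 look.py 14
```

```text
time_s: 15.72
ee_pos: [0.4968, 0.1284, 0.1263]
ee_rot: [1.293, 1.152, -1.298]
contact_force: [-0.3, -0.4, 0.3]
finger_gap: 0.701
t 15.725 z 0.1263 XY [0.4768 0.1896] yaw -6.75 toolx [-0.003 -0.001 -1.   ] F [-0.3 -0.4  0.3]
```

```bash
python3 -m creep '[{"tx":0,"ty":0,"tz":5,"ax":0,"ay":0,"az":0,"gripper":0.7},{"tx":0,"ty":0,"tz":5.5,"ax":0,"ay":0,"az":0,"gripper":0.7},{"tx":0,"ty":0,"tz":5.5,"ax":0,"ay":0,"az":0,"gripper":0.7},{"tx":0,"ty":0,"tz":5.5,"ax":0,"ay":0,"az":0,"gripper":0.7},{"tx":0,"ty":0,"tz":4.5,"ax":0,"ay":0,"az":0,"gripper":0.7}]'; python3 look.py 15 scene side; python3 meas.py scene15 side15
```

```text
time_s: 16.35
ee_pos: [0.4622, -0.1313, 0.1278]
ee_rot: [1.288, 1.154, -1.286]
contact_force: [0.1, 0.4, -0.5]
finger_gap: 0.703
t 16.35 z 0.1278 XY [ 0.475  -0.0723] yaw -6.13 toolx [ 0.002 -0.001 -1.   ] F [ 0.1  0.4 -0.5]
scene dark pts low z [0.172 0.173 0.175 0.175 0.176 0.176 0.177 0.178 0.178 0.179 0.18  0.18 ]
[[0.483, -0.034, 0.172], [0.484, -0.037, 0.173], [0.481, -0.037, 0.175], [0.488, -0.11, 0.175], [0.483, -0.033, 0.176], [0.489, -0.104, 0.176]]
side dark pts low z [0.163 0.164 0.165 0.165 0.168 0.17  0.171 0.173 0.174 0.174 0.174 0.175]
[[0.466, -0.045, 0.163], [0.469, -0.047, 0.164], [0.477, -0.114, 0.165], [0.47, -0.113, 0.165], [0.467, -0.046, 0.168], [0.47, -0.113, 0.17]]
scene15 round circle [601.8 -69.1] 66.9 rectc [601.3 -69.5] overhang (max x) -0.0432 (rectc+65) -0.042
scene15 oblong front 0.7446 slope deg -1.94 edge slope -0.71 rect [675.7 193.6] [144.9 100. ] 0.2 overhang 0.0396 back 0.6032
side15 round circle [596.2 -69.1] 66.6 rectc [597.  -67.7] overhang (max x) -0.0416 (rectc+65) -0.0396
side15 oblong front 0.7383 slope deg -0.92 edge slope -0.5 rect [669.3 192.3] [141.5 108.8] 0.3 overhang 0.039 back 0.5985
```

```bash
python3 -m creep '[{"tx":3,"ty":0,"tz":-0.3,"ax":0.01,"ay":0,"az":0,"gripper":0.7},{"tx":4,"ty":0,"tz":0,"ax":0,"ay":0,"az":0,"gripper":0.7},{"tx":2,"ty":0,"tz":0,"ax":0,"ay":0,"az":0,"gripper":0.7},{"tx":0.3,"ty":0,"tz":0,"ax":0,"ay":0,"az":0,"gripper":0.7},{"tx":0,"ty":0,"tz":0,"ax":0,"ay":0,"az":0,"gripper":0.7}]'; python3 look.py 16
```

```text
time_s: 17.08
ee_pos: [0.4619, -0.1275, 0.0339]
ee_rot: [1.3, 1.143, -1.296]
contact_force: [-0.1, -0.4, 0.8]
finger_gap: 0.7
t 17.075 z 0.0339 XY [ 0.4743 -0.0686] yaw -7.04 toolx [ 0.005 -0.002 -1.   ] F [-0.1 -0.4  0.8]
```

```bash
python3 -m creep '[{"tx":0.3,"ty":0,"tz":0,"ax":0,"ay":0,"az":-0.004,"gripper":0.7},{"tx":0,"ty":1.5,"tz":0,"ax":0,"ay":0,"az":0,"gripper":0.7},{"tx":0,"ty":1.5,"tz":0,"ax":0,"ay":0,"az":0,"gripper":0.7},{"tx":0,"ty":1.5,"tz":0,"ax":0,"ay":0,"az":0,"gripper":0.7},{"tx":0,"ty":1,"tz":0,"ax":0,"ay":0,"az":0,"gripper":0.7}]'; python3 look.py 17 side
```

```text
time_s: 17.7
ee_pos: [0.5236, -0.1356, 0.0348]
ee_rot: [1.3, 1.14, -1.294]
contact_force: [-0.9, 0.3, -0.1]
finger_gap: 0.702
t 17.7 z 0.0348 XY [ 0.5365 -0.0689] yaw -7.02 toolx [ 0.008 -0.004 -1.   ] F [-0.9  0.3 -0.1]
side dark pts low z [0.053 0.059 0.059 0.061 0.061 0.062 0.063 0.068 0.075 0.076 0.076 0.077]
[[0.531, -0.023, 0.053], [0.528, -0.023, 0.059], [0.533, -0.035, 0.059], [0.536, -0.097, 0.061], [0.532, -0.042, 0.061], [0.533, -0.033, 0.062]]
```

```bash
python3 -m creep '[{"tx":0,"ty":0.8,"tz":0,"ax":0,"ay":0,"az":0,"gripper":0.7},{"tx":0,"ty":0.8,"tz":0,"ax":0,"ay":0,"az":0,"gripper":0.7},{"tx":0,"ty":0.8,"tz":0,"ax":0,"ay":0,"az":0,"gripper":0.7},{"tx":0,"ty":0.8,"tz":0,"ax":0,"ay":0,"az":0,"gripper":0.7},{"tx":0,"ty":0.6,"tz":0,"ax":0,"ay":0,"az":0,"gripper":0.7}]'; python3 look.py 18 scene side wrist; python3 meas.py scene18 side18
```

```text
time_s: 18.38
ee_pos: [0.5636, -0.1405, 0.0348]
ee_rot: [1.3, 1.141, -1.295]
contact_force: [-0.7, 0.6, 0.9]
finger_gap: 0.703
t 18.375 z 0.0348 XY [ 0.5768 -0.0688] yaw -7.03 toolx [ 0.007 -0.004 -1.   ] F [-0.7  0.6  0.9]
scene dark pts low z [0.078 0.078 0.079 0.08  0.082 0.083 0.083 0.084 0.084 0.085 0.085 0.086]
[[0.584, -0.028, 0.078], [0.584, -0.031, 0.078], [0.587, -0.101, 0.079], [0.583, -0.034, 0.08], [0.585, -0.028, 0.082], [0.586, -0.031, 0.083]]
side dark pts low z [0.059 0.061 0.061 0.062 0.062 0.063 0.063 0.063 0.064 0.068 0.07  0.073]
[[0.57, -0.012, 0.059], [0.576, -0.035, 0.061], [0.568, -0.023, 0.061], [0.574, -0.046, 0.062], [0.571, -0.01, 0.062], [0.568, -0.02, 0.063]]
scene18 round circle [650.  -68.2] 68.1 rectc [649.1 -68.8] overhang (max x) 0.0084 (rectc+65) 0.0058
scene18 oblong front 0.7442 slope deg -0.17 edge slope -0.71 rect [673.8 193.6] [140.9 100. ] 0.2 overhang 0.0392 back 0.6032
side18 round circle [645.1 -69.8] 66.3 rectc [654.  -72.6] overhang (max x) 0.0092 (rectc+65) 0.0174
side18 oblong front 0.7318 slope deg 8.85 edge slope -0.5 rect [706.6 194.2] [107.9  73.9] 83.6 overhang 0.0324 back 0.6641
```

View pics/scene18.png

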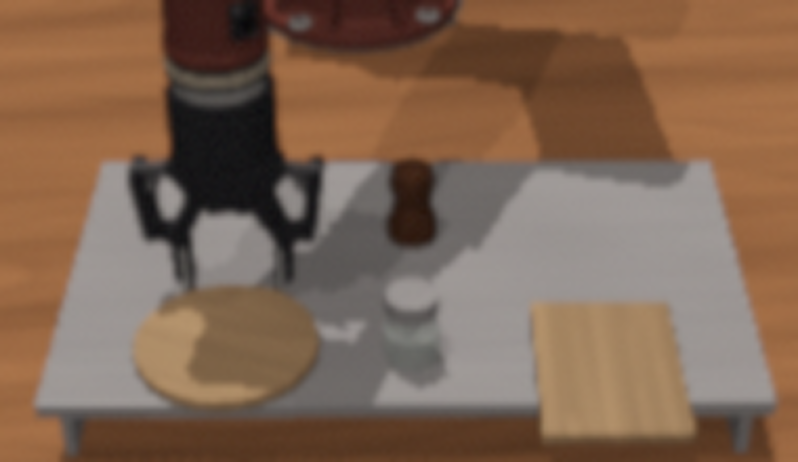

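View pics/wrist18.png

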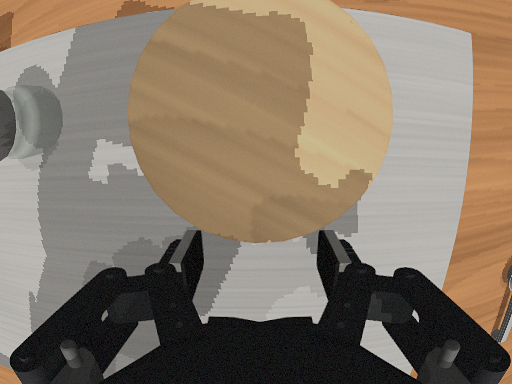

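Round board is centred between the fingers and overhangs about 8 mm. The tips are slightly high (≈0.067), so I'll back off a touch, lower 3 mm and carry on.

```bash
python3 -m creep '[{"tx":0,"ty":-0.4,"tz":0,"ax":0,"ay":0,"az":-0.007,"gripper":0.7},{"tx":0.4,"ty":0,"tz":0,"ax":0,"ay":0,"az":0,"gripper":0.7},{"tx":0,"ty":0.5,"tz":0,"ax":0,"ay":0,"az":0,"gripper":0.7},{"tx":0,"ty":0.9,"tz":0,"ax":0,"ay":0,"az":0,"gripper":0.7},{"tx":0,"ty":0.8,"tz":0,"ax":0,"ay":0,"az":0,"gripper":0.7}]'; python3 look.py 19 scene side; python3 meas.py scene19 side19
```

```text
time_s: 19.15
ee_pos: [0.5813, -0.1426, 0.0303]
ee_rot: [1.297, 1.147, -1.301]
contact_force: [-1.0, -0.0, 1.1]
finger_gap: 0.698
t 19.15 z 0.0303 XY [ 0.5946 -0.0687] yaw -7.05 toolx [-0.001 -0.003 -1.   ] F [-1.  -0.   1.1]
scene dark pts low z [0.071 0.073 0.077 0.077 0.078 0.078 0.079 0.08  0.081 0.081 0.082 0.082]
[[0.6, -0.033, 0.071], [0.603, -0.03, 0.073], [0.603, -0.033, 0.077], [0.604, -0.027, 0.077], [0.604, -0.108, 0.078], [0.604, -0.03, 0.078]]
side dark pts low z [0.057 0.059 0.059 0.061 0.062 0.062 0.062 0.063 0.063 0.064 0.066 0.066]
[[0.586, -0.023, 0.057], [0.588, -0.015, 0.059], [0.587, -0.02, 0.059], [0.588, -0.032, 0.061], [0.595, -0.035, 0.062], [0.613, -0.018, 0.062]]
scene19 round circle [667.3 -68.3] 68.8 rectc [668.6 -69.4] overhang (max x) 0.0248 (rectc+65) 0.0253
scene19 oblong front 0.7442 slope deg -0.18 edge slope -0.71 rect [673.8 193.6] [140.9 100. ] 0.2 overhang 0.0392 back 0.6032
side19 round circle [665.1 -70.2] 67.1 rectc [675.3 -74.2] overhang (max x) 0.0279 (rectc+65) 0.0386
side19 oblong front 0.7368 slope deg -0.16 edge slope -0.5 rect [723.1 193.3] [103.7  47.3] 77.0 overhang 0.0374 back 0.6883
```

Overhang is 25–28 mm, so I'll push 13 mm more.

```bash
python3 -m creep '[{"tx":0,"ty":0.6,"tz":0,"ax":0,"ay":0,"az":0,"gripper":0.7},{"tx":0,"ty":0.5,"tz":0,"ax":0,"ay":0,"az":0,"gripper":0.7},{"tx":0,"ty":0.2,"tz":0,"ax":0,"ay":0,"az":0,"gripper":0.7},{"tx":0,"ty":0,"tz":0,"ax":0,"ay":0,"az":0,"gripper":0.7},{"tx":0,"ty":0,"tz":0,"ax":0,"ay":0,"az":0,"gripper":0.7}]'; python3 look.py 20 scene side; python3 meas.py scene20 side20
```

```text
time_s: 19.88
ee_pos: [0.5962, -0.1446, 0.0304]
ee_rot: [1.297, 1.146, -1.3]
contact_force: [0.4, 0.9, 1.1]
finger_gap: 0.698
t 19.875 z 0.0304 XY [ 0.6096 -0.0687] yaw -7.03 toolx [ 0.001 -0.003 -1.   ] F [0.4 0.9 1.1]
scene dark pts low z [0.058 0.059 0.059 0.06  0.061 0.062 0.075 0.075 0.077 0.078 0.079 0.079]
[[0.579, -0.029, 0.058], [0.575, -0.03, 0.059], [0.586, -0.029, 0.059], [0.592, -0.029, 0.06], [0.572, -0.03, 0.061], [0.569, -0.03, 0.062]]
side dark pts low z [0.057 0.058 0.059 0.059 0.061 0.061 0.061 0.061 0.061 0.063 0.064 0.065]
[[0.602, -0.015, 0.057], [0.6, -0.027, 0.058], [0.602, -0.033, 0.059], [0.61, -0.051, 0.059], [0.607, -0.047, 0.061], [0.6, -0.025, 0.061]]
scene20 round circle [684.  -70.3] 68.9 rectc [683.8 -70.2] overhang (max x) 0.0407 (rectc+65) 0.0406
scene20 oblong front 0.7442 slope deg -0.17 edge slope -0.71 rect [673.8 193.6] [140.9 100. ] 0.2 overhang 0.0392 back 0.6032
side20 round circle [678.4 -70. ] 67.1 rectc [687.8 -72.2] overhang (max x) 0.0417 (rectc+65) 0.0512
side20 oblong front 0.6236 slope deg 12.48 edge slope -0.5 rect [609.9 194.6] [95.8 32.1] 79.6 overhang -0.0757 back 0.5989
```

About 40.5–41.7 mm. Retreat, rise and check with clear views.

```bash
python3 -m creep '[{"tx":0,"ty":-1.5,"tz":0,"ax":0,"ay":0,"az":0,"gripper":0.7},{"tx":0,"ty":-3,"tz":0,"ax":0,"ay":0,"az":0,"gripper":0.7},{"tx":-5,"ty":-2,"tz":0,"ax":0,"ay":0,"az":0,"gripper":0.7},{"tx":-6,"ty":0,"tz":0,"ax":0,"ay":0,"az":0,"gripper":0.7},{"tx":-6,"ty":0,"tz":0,"ax":0,"ay":0,"az":0,"gripper":0.7}]'
```

```text
time_s: 20.6
ee_pos: [0.5205, -0.1331, 0.1961]
ee_rot: [1.294, 1.161, -1.31]
contact_force: [1.2, 0.2, -0.3]
finger_gap: 0.702
```

```bash
python3 -m creep '[{"tx":0,"ty":-3,"tz":5,"ax":0,"ay":0,"az":0,"gripper":0.7},{"tx":0,"ty":-3,"tz":5,"ax":0,"ay":0,"az":0,"gripper":0.7},{"tx":0,"ty":-3,"tz":5,"ax":0,"ay":0,"az":0,"gripper":0.7},{"tx":0,"ty":0,"tz":0,"ax":0,"ay":0,"az":0,"gripper":0.7},{"tx":0,"ty":0,"tz":0,"ax":0,"ay":0,"az":0,"gripper":0.7}]'; python3 look.py 21 scene side; python3 meas.py scene21 side21
```

```text
time_s: 21.22
ee_pos: [0.412, -0.2748, 0.2055]
ee_rot: [1.294, 1.143, -1.299]
contact_force: [0.8, 0.3, 0.1]
finger_gap: 0.694
t 21.225 z 0.2055 XY [ 0.4432 -0.221 ] yaw -6.94 toolx [ 0.002 -0.007 -1.   ] F [0.8 0.3 0.1]
side dark pts low z [0.032]
[[0.479, -0.184, 0.032]]
scene21 round circle [684.  -69.8] 67.9 rectc [683.8 -70.2] overhang (max x) 0.0408 (rectc+65) 0.0405
scene21 oblong front 0.7454 slope deg -0.76 edge slope -0.71 rect [675.8 193.6] [144.9 100. ] 0.2 overhang 0.0404 back 0.6032
side21 round circle [678.1 -70. ] 67.2 rectc [679.8 -69.8] overhang (max x) 0.0417 (rectc+65) 0.0432
side21 oblong front 0.7382 slope deg -1.78 edge slope -0.5 rect [669.8 195. ] [107.1 143.1] 87.9 overhang 0.0389 back 0.5993
```

View pics/scene21.png

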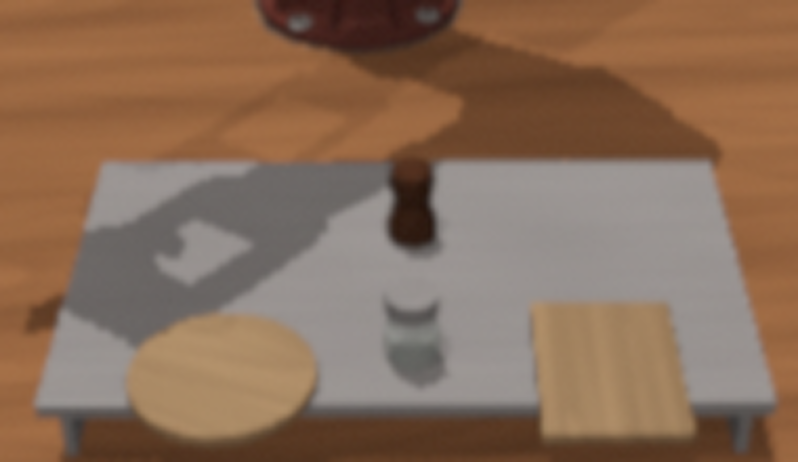

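View pics/side21.png

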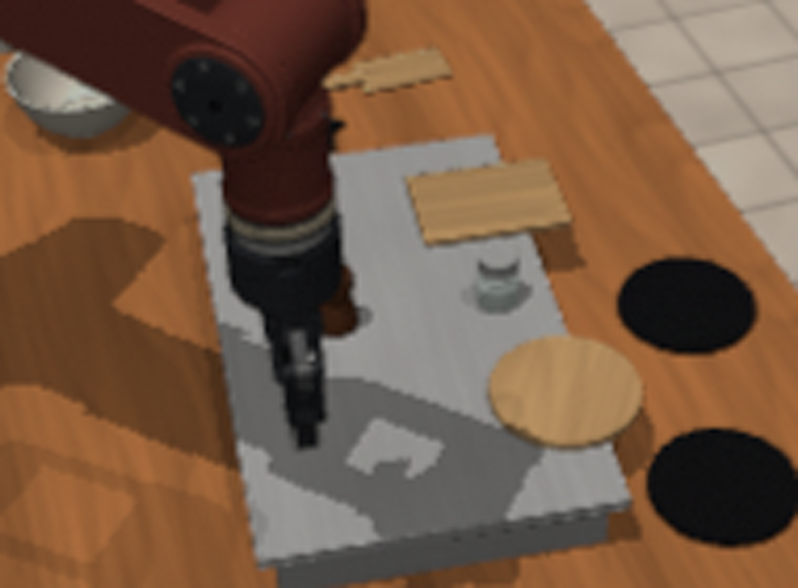

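Both boards stick out over the far edge (scene: round bottom at row 438, oblong at 438, edge at 406). The mill at (412,203) and the jar at (413,335) haven't moved. The arm is clear of everything, so I'm handing in.

```bash
python3 -c "
from cell import robot
print(robot.close_job())"
```

```text
the job is handed in; nothing more can be done
None
```

Both boards now stick out about 40 mm over the riser's far edge, and I handed the job in at about 21 s. I pushed the oblong board first, flush against both fingertips so that it turned square, and then the round one held between the two tips.

**Last checks**, with the arm raised clear:

| Board | Overhang, scene camera | Overhang, side camera |
|---|---|---|
| Oblong | 40.4 mm | 38.9 mm |
| Round | 40.5–40.8 mm | 41.7–43.2 mm |

- **Squareness:** the scene camera puts the oblong's end within about 0.1° of the edge. The side camera, the coarser view here, says about 1.3° off. With the tool still against the board its yaw was −6.7°, and my estimates of the riser's own yaw were about −6.4° to −7.3°.
- **Other items:** the mill and jar stand at the same pixels as before. I only looked over the rest of the counter, and nothing seemed to have moved. The black discs were not touched. Readings at the end of each move never showed more than about 2 N.

**Disagreements:**
- **Tool height:** the reported height was about 32 mm lower than the fingertips really were. My first pass went over the oblong board without touching it. After that I set the height from the cameras and a light touch on the riser top.
- **Camera offset:** the two cameras disagree by about 5 mm in absolute position, so each overhang was measured against the edge in the same view.

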